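Sort the cabinet fittings back into their stock bins

ROBOT

A 6-joint arm with a two-finger parallel gripper is mounted at the origin on the work surface. World frame = base frame: x ahead of the robot, y to its left, z up, the work surface at z = 0. Lengths are in m, angles in rad, forces in N, time in s.
With the tool pointing down it reaches from about 0.375 to 0.975 m from the base axis. Payload 3.8 kg.
Tool frame: the origin (TCP) lies at the very end of the fingers, on their centre line; the grasp point (between the pads) lies bot.grip_point_offset behind it (bot.grip_point_offset is the distance from the TCP to the grasp point, in m); z points along the fingers, y is the line along which they close (so a half turn about z gives the same grasp; the last joint's range is limited). The gripper opens to 85 mm and grips with 20 to 120 N. Pads are 22 mm wide; open, the fingers measure 114 mm over their backs; the gripper's body (76 mm by 85 mm) begins 54 mm behind the grasp point. The pads swing forward as they close: fully open they stand 13 mm farther back than shut.
Start: joints at [1.182, 0.264, 1.604, -0, 1.274, -0.037], TCP at [0.233, 0.634, 0.231] pointing down, gripper open.
Joint ranges: [-2.63, 2.63], [-0.94, 2.18], [0.31, 2.57], [-1.31, 4.45], [0, 2.66], [-2.55, 2.55]. Speed limits (rad/s): [2.57, 2.57, 3.14, 3.14, 3.14, 3.14].

INTERFACE

Orientations are given as a rotation vector (axis times angle).
In Python, from workcell import bot, vision gives the robot as it stands.
- The arm moves only by the tool play_rows, never from a script. Its argument "rows" is a list of rows, each an object of numbers: "dx", "dy", "dz": the shift along the tool's x, y, z as a fraction of full scale; "roll": the turn about the tool's z as a fraction of full scale; "fingers": the closure, from 0 (fully open) to 1 (shut). In form: [{"dx": .., "dy": .., "dz": .., "roll": .., "fingers": ..}, ...]. A call has 1 to 20 rows; each row shifts and turns the commanded pose from where the row before left it, along the tool's axes as they then stand; what a row does not reach is not made up. Full scale, the value 1, is 0.04 m for a shift and 4 degrees for a turn. A row lasts 1/12 s, in which the tool goes at most 41.7 mm and 7.16 degrees, less where a joint would pass 70% of its speed; a pose out of reach is approached as far as the arm can. A call with a number of a shift or a turn outside -1 to 1 is refused whole. A call with a gripper value outside its range is refused whole. The fingers move at their own pace and stop on an object; "grip_force" is the grip in N (left out, the last holds). Time passes only in rows, so rows that do not move let the fingers close. It gives the time, the measured TCP pose, the force and the opening at its end, in the units of the state.
- bot.read_state(): the state, without advancing time (a new reading comes with each control period).
- vision.read_camera(name): name is "scene" or "top"; returns a dict with "pixels" (384x512x3 uint8, red, green, blue), "depth" (384x512 float32, m along the optical axis (not along the pixel's ray), 0 where there is no reading), "fx", "fy", "cx", "cy" (pixels), "R" (3x3) and "t" (3): a world point X has camera coordinates R X + t. Camera axes: x right, y down, z forward; pixel columns grow to the right and rows downward; lengths in m; the calibration is good to about 2 mm. A picture is of the moment at which its call begins.
- bot.finish_job(): hands the job in, once; it reports no verdict.
The state is a dict: "time": time; "q": joint angles; "joint_vel": joint speeds; "joint_torque": joint torques, N m; "tool_pos": TCP position; "tcp_rot": TCP orientation; "wrist_force": force on the tool from outside, world axes, zero at the start; "torque": the same for the moment, N m; "width": opening from 0.0 (shut) to 1.0 (fully open).
Only numpy, scipy, OpenCV 4.12 (cv2) and the standard library are available. Lean on these libraries where they do the work, as an engineer would, in place of code of your own. Each camera call takes 0.05 s, during which the arm holds its last target. There are 200 camera calls.

TASK

The fittings off a dismantled cabinet lie mixed on the bench: a drawer pull, a knob, a folded hinge and a castor. Sort them back into stock: put each one into the grey bin that already holds its kind, set down gently rather than dropped, flat on the bin's floor in the clear space in front of the stock and the same way up as it lies now. Do not shift the screwdriver or the block plane.

Things in the scene. Friction and masses are not known exactly. Their poses are not given: they have to be found in the camera images.
- pull: steel D-shaped drawer pull lying on its side: a straight bar 12 mm wide, 12 mm high and 108 mm long (along y) with a 12 mm wide foot at each end that sticks out to x = -28 mm; inside the D is empty. 12 mm high overall, about 80 g. Origin on the bench under the middle of the bar, z up; grip the bar across x at its middle.
- knob: turned pale wood cabinet knob standing on its 22 mm wide foot: mushroom head 36 mm in diameter, widest from 17 to 22 mm above the foot, domed top at 29 mm; about 45 g. Origin at the centre of the foot's underside, z up along its axis.
- hinge: brass butt hinge folded shut and lying flat, 9 mm high: 70 mm long (y, with pin tips 76 mm) and 34 mm wide (x from -17 to +17 mm), the round knuckle along the +x edge; about 90 g. Origin under its centre, z up; grip across x.
- castor: steel furniture castor upside down on its plate, wheel up, 56 mm high: plate 50 (x) x 46 (y) x 4 mm; fork 26 mm wide across y, leaning to +x; dark 40 mm wheel, 17 mm wide, axle along y at x = +13 mm, 36 mm up. Nothing on it turns. About 120 g. Origin at the centre of the plate's underside, z up; grip the fork across y at x = +9 mm, about 33 mm up.
- bin_pull: grey stock bin, fixed, all four alike: 168 long (x) by 142 mm wide (y), inside 156 x 130, top of floor 5 mm above the bench, front (-x) wall 26 mm high, back 48, sides 48 sloping to 26 at the front. It holds two steel D pulls, one on the other, fixed, at the back, beyond x = +34 mm; in front of that, from x = -78, it is clear. Origin under its centre, x towards its back, z up.
- bin_knob: grey stock bin, fixed, all four alike: 168 long (x) by 142 mm wide (y), inside 156 x 130, top of floor 5 mm above the bench, front (-x) wall 26 mm high, back 48, sides 48 sloping to 26 at the front. It holds three pale wood knobs in a row, fixed, at the back, beyond x = +36 mm; in front of that, from x = -78, it is clear. Origin under its centre, x towards its back, z up.
- bin_hinge: grey stock bin, fixed, all four alike: 168 long (x) by 142 mm wide (y), inside 156 x 130, top of floor 5 mm above the bench, front (-x) wall 26 mm high, back 48, sides 48 sloping to 26 at the front. It holds three folded brass hinges in a pile, fixed, at the back, beyond x = +37 mm; in front of that, from x = -78, it is clear. Origin under its centre, x towards its back, z up.
- bin_castor: grey stock bin, fixed, all four alike: 168 long (x) by 142 mm wide (y), inside 156 x 130, top of floor 5 mm above the bench, front (-x) wall 26 mm high, back 48, sides 48 sloping to 26 at the front. It holds two castors standing on their plates, wheels up, fixed, at the back, beyond x = +24 mm; in front of that, from x = -78, it is clear. Origin under its centre, x towards its back, z up.
- screwdriver: screwdriver with an amber handle, 197 mm long and 28 mm thick, lying on the bench to the right; not to be moved. Origin on the bench under its middle, x from handle to tip.
- plane: small green block plane, 160 mm long (x), 50 mm wide, about 50 mm high, standing on the bench to the left; not to be moved. Origin under its centre.
Not all that is in view belongs to the job. Of the things that look like the hinge, the smallest one is meant.

How it is judged:
At the end, for the whole second after the job is handed in: Each of the four fittings is within the walls of the bin of its own kind, its underside on the bin's floor (origin less than 11 mm above the bench, the floor being at 5 mm), upright as at the start (tilt under 0.15 rad), released and at rest (under 0.02 m/s) (x of pull in the frame of bin_pull between -0.078 and 0.078 m and y of pull in the frame of bin_pull between -0.065 and 0.065 m and z of pull in the frame of bin_pull between 0 and 0.011 m and angle between each of pull, knob, hinge, castor's own z axis and vertical below 0.15 rad and linear speed of each of pull, knob, hinge, castor below 0.02 m/s and angular speed of each of pull, knob, hinge, castor below 0.2 rad/s and x of knob in the frame of bin_knob between -0.078 and 0.078 m and y of knob in the frame of bin_knob between -0.065 and 0.065 m and z of knob in the frame of bin_knob between 0 and 0.011 m and x of hinge in the frame of bin_hinge between -0.078 and 0.078 m and y of hinge in the frame of bin_hinge between -0.065 and 0.065 m and z of hinge in the frame of bin_hinge between 0 and 0.011 m and x of castor in the frame of bin_castor between -0.078 and 0.078 m and y of castor in the frame of bin_castor between -0.065 and 0.065 m and z of castor in the frame of bin_castor between 0 and 0.011 m); the robot touches nothing.
It fails at once if a fitting was dropped or thrown (loose from the fingers and faster than 0.9 m/s, as after a fall of about 4 cm) ((linear speed of pull above 0.9 m/s and contact force between the fingers and pull below 0.01 N) or (linear speed of knob above 0.9 m/s and contact force between the fingers and knob below 0.01 N) or (linear speed of hinge above 0.9 m/s and contact force between the fingers and hinge below 0.01 N) or (linear speed of castor above 0.9 m/s and contact force between the fingers and castor below 0.01 N)).
It fails at once if the screwdriver was shifted by more than 25 mm (distance of screwdriver from where it was at the start of the episode above 0.025 m).
It fails at once if the block plane was shifted by more than 25 mm (distance of plane from where it was at the start of the episode above 0.025 m).
It also fails if it takes over 109 s, if anything falls off the work surface, if the arm or the gripper's body presses on something with over 40 N, if the wrist force passes 120 N, or if a joint passes its speed limit or range.

## Working session

There is one attempt and no reset: what is moved stays moved. The work goes in short steps, Python scripts to look and compute and a tool call to move; the robot and the scene stay as the last step left them, time stands still between calls to the robot, and variables do not carry over. Pictures are saved under pics/ and viewed, on a budget of 14 in all, crops included, one or two more only if the job needs it, and the job is handed in when it is done.

Besides the shell and the picture viewer there is one more tool, called after "Call:" by a JSON object that holds its "op" and its "data", one argument or row to a line. play_rows: Moves the arm, as the interface text tells. Its arguments: {"type":"object","properties":{"rows":{"type":"array","items":{"type":"object","properties":{"dx":{"type":"number","minimum":-1,"maximum":1},"dy":{"type":"number","minimum":-1,"maximum":1},"dz":{"type":"number","minimum":-1,"maximum":1},"roll":{"type":"number","minimum":-1,"maximum":1},"fingers":{"type":"number"}}}},"grip_force":{"type":"number"}},"required":["rows"]}

```bash
ls; mkdir -p pics; python3 - <<'E'
from workcell import bot, vision
import cv2,numpy as np
s=bot.read_state();print(s,bot.grip_point_offset)
for n in("top","scene"):
    c=vision.read_camera(n);np.savez(f"{n}0.npz",**c)
    cv2.imwrite(f"pics/{n}0.png",cv2.resize(c["pixels"][:,:,::-1],(800,600),interpolation=cv2.INTER_CUBIC))
    print(n,c["fx"],c["fy"],c["cx"],c["cy"],c["R"],c["t"])
E
```

```text
pics
{'time': 0.0, 'q': array([ 1.18206764e+00,  2.64737695e-01,  1.60541069e+00,  1.32993624e-05,
        1.27371136e+00, -3.69186888e-02]), 'joint_vel': array([ 7.28619117e-04,  1.38266398e-03,  9.63527656e-04, -1.16668180e-04,
        9.52158164e-05,  1.44343929e-03]), 'joint_torque': array([-3.79876556e-04, -5.15103257e+01, -3.67321908e+01,  1.37650836e-04,
        1.26366253e-02,  5.87471874e-06]), 'tool_pos': array([0.23232705, 0.6329556 , 0.22995265]), 'tcp_rot': array([-0.54969607, -3.09262671,  0.00347603]), 'wrist_force': array([ 0.33321328, -1.03958474,  0.73502143]), 'torque': array([ 0.01698571, -0.00971168,  0.02548956]), 'width': 0.9991192465783987} 0.0187
top 494.8800688081734 494.8800688081734 261.4785112524378 189.7360652271231 [[-0.00433653 -0.99997679  0.00525577]
 [-0.98730233  0.00344685 -0.15881507]
 [ 0.15879327 -0.00587774 -0.98729436]] [0.0037804  0.44968875 1.63508724]
scene 346.49610588855137 346.49610588855137 255.0715970314256 191.86595544409147 [[ 0.74354786  0.66839403  0.01964687]
 [ 0.51159273 -0.54970469 -0.66037689]
 [-0.43059199  0.50107302 -0.75067727]] [-0.36405498 -0.19144905  1.15392696]
```

View pics/top0.png

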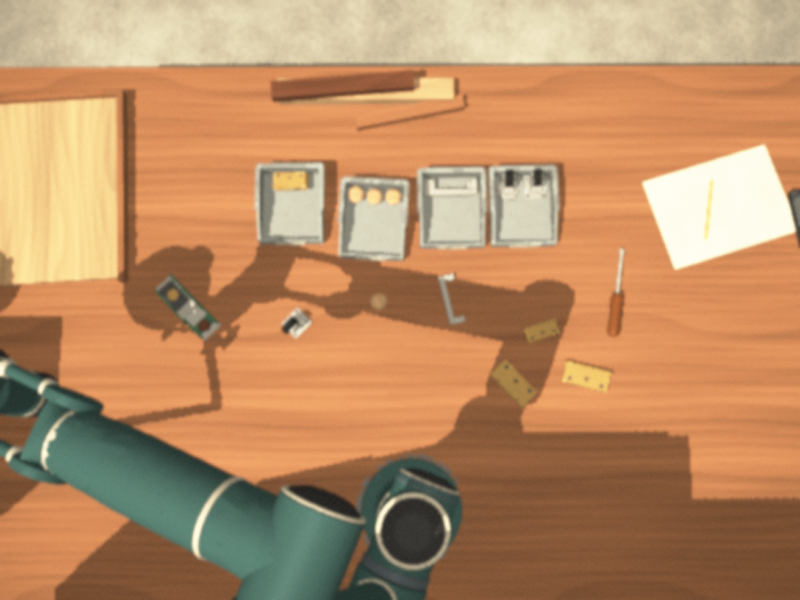

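View pics/scene0.png

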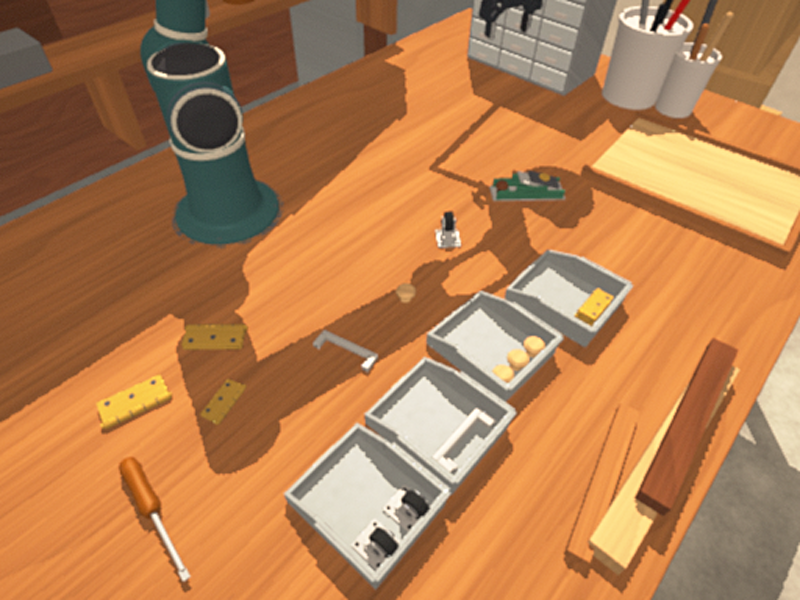

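```bash
cat > h.py <<'E'
import numpy as np,cv2
def ray(c,u,v,z):
    R,t=c["R"],c["t"]; o=-R.T@t
    d=R.T@np.array([(u-c["cx"])/c["fx"],(v-c["cy"])/c["fy"],1.])
    return o+d*(z-o[2])/d[2]
def cloud(c):
    v,u=np.mgrid[:384,:512]; D=c["depth"]
    P=np.stack([(u-c["cx"])/c["fx"]*D,(v-c["cy"])/c["fy"]*D,D],-1)-c["t"]
    return P@c["R"]
E
python3 - <<'E'
from h import *
for n in("top","scene"):
    c=dict(np.load(n+"0.npz")); P=cloud(c); z=P[...,2]
    m=((z>.0045)&(z<.09)&(P[...,0]>.3)&(P[...,0]<.95)&(abs(P[...,1])<.75)&(c["depth"]>0)).astype(np.uint8)
    k,l,s,_=cv2.connectedComponentsWithStats(m)
    for i in range(1,k):
        if s[i,4]<12: continue
        Q=P[l==i]; zz=Q[:,2]; r=cv2.minAreaRect(Q[:,:2].astype(np.float32))
        print(n,s[i],"c",np.round(r[0],3),"size",np.round(r[1],3),"ang",round(r[2],1),"mean",Q[:,:2].mean(0).round(3),"z",np.percentile(zz,[5,50,98]).round(3))
c=np.load("top0.npz")["pixels"]
cv2.imwrite("pics/crop1.png",cv2.resize(c[165:265,170:400,::-1],None,fx=3.45,fy=3.45,interpolation=cv2.INTER_CUBIC))
c=np.load("scene0.npz")["pixels"]
cv2.imwrite("pics/crop2.png",cv2.resize(c[100:300,50:310,::-1],None,fx=3,fy=3,interpolation=cv2.INTER_CUBIC))
E
```

```text
top [ 172   47  128   37 2560] c [0.895 0.093] size [0.11  0.455] ang 0.0 mean [0.91  0.082] z [0.01  0.032 0.061]
top [  42   57   42  125 4174] c [0.714 0.684] size [0.452 0.133] ang 0.0 mean [0.699 0.69 ] z [0.01  0.018 0.033]
top [ 160  102   50   56 1629] c [0.67 0.27] size [0.196 0.172] ang 1.5 mean [0.673 0.267] z [0.005 0.022 0.053]
top [ 266  105   95   58 3221] c [ 0.655 -0.181] size [0.203 0.33 ] ang 0.9 mean [ 0.663 -0.177] z [0.005 0.016 0.056]
top [ 215  112   48   56 1559] c [0.635 0.081] size [0.163 0.198] ang 86.7 mean [0.638 0.083] z [0.005 0.02  0.052]
top [414 115   5   9  14] c [ 0.706 -0.541] size [0.014 0.028] ang 72.0 mean [ 0.707 -0.543] z [0.005 0.006 0.011]
top [450 115   8  38  81] c [ 0.652 -0.675] size [0.021 0.137] ang 79.7 mean [ 0.652 -0.671] z [0.005 0.008 0.014]
top [439 150  10   4  14] c [ 0.586 -0.634] size [0.01 0.03] ang 7.1 mean [ 0.588 -0.636] z [0.005 0.006 0.011]
top [387 158  15  58 293] c [ 0.464 -0.462] size [0.041 0.205] ang 78.9 mean [ 0.435 -0.449] z [0.007 0.022 0.034]
top [407 161   6  10  12] c [ 0.537 -0.513] size [0.013 0.035] an
[... 1536 characters left out ...]
]
scene [201 211  41  26 278] c [ 0.45 -0.09] size [0.108 0.034] ang 13.7 mean [ 0.451 -0.086] z [0.006 0.013 0.016]
scene [146 214  11   9  55] c [ 0.308 -0.202] size [0.016 0.03 ] ang 0.1 mean [ 0.307 -0.204] z [0.005 0.013 0.017]
scene [ 362  216  111  149 5501] c [0.896 0.123] size [0.109 0.494] ang 0.0 mean [0.913 0.049] z [0.019 0.032 0.059]
scene [129 242  29  30 393] c [ 0.381 -0.285] size [0.035 0.075] ang 16.5 mean [ 0.382 -0.286] z [0.007 0.01  0.013]
scene [ 85 248  26  18 132] c [ 0.308 -0.363] size [0.061 0.015] ang 89.7 mean [ 0.306 -0.358] z [0.006 0.012 0.016]
scene [ 76 292  46  80 739] c [ 0.464 -0.453] size [0.026 0.195] ang 81.3 mean [ 0.444 -0.45 ] z [0.015 0.023 0.03 ]
```

View pics/crop1.png

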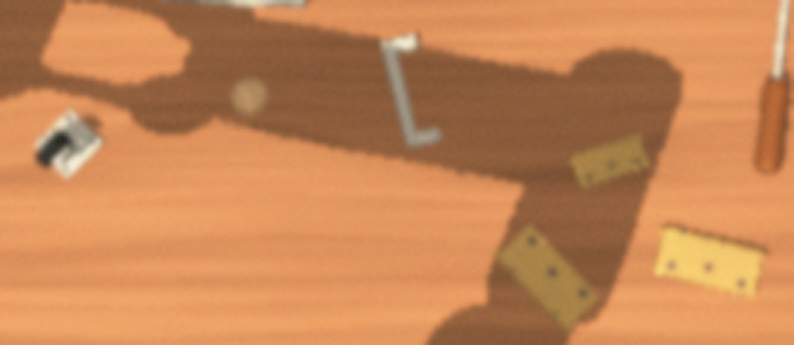

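View pics/crop2.png

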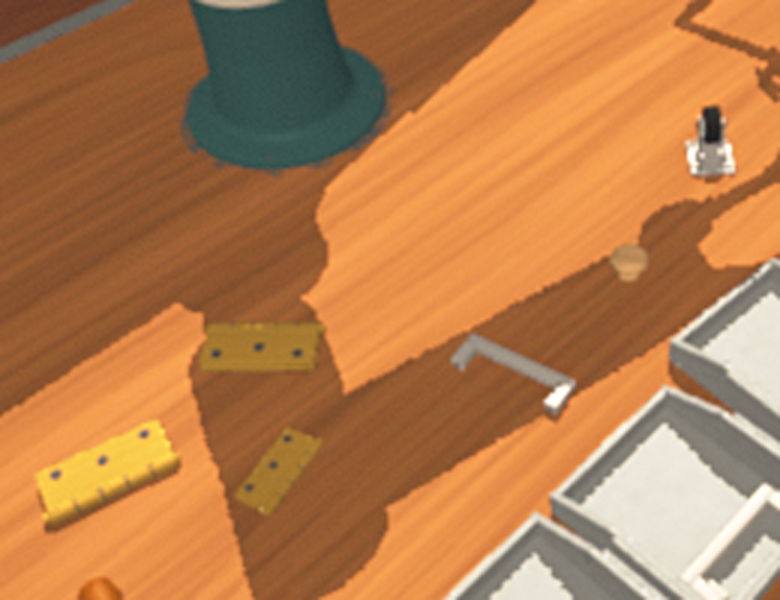

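```bash
python3 - <<'E'
from h import *
from workcell import bot
from scipy.spatial.transform import Rotation as Ro
c=dict(np.load("top0.npz"))
o=lambda u,v,z:ray(c,170+u/3.45-.35,165+v/3.45-.35,z).round(4)
print("cam",(-c["R"].T@c["t"]).round(3))
print("pull bar ends",o(389,45,.012),o(412,140,.012),"feet",o(412,42,.012),o(438,133,.012))
print("hinge corners",[o(*p,.009)[:2] for p in((571,156),(640,135),(650,163),(584,188))])
print("knob",o(249,97,.0195))
print("castor plate corners",[o(*p,.004)[:2] for p in((70,111),(102,143),(66,179),(35,146))])
for n,(x0,x1,y0,y1) in dict(castor=(.35,.45,.2,.3)).items():
  for cam in("top","scene"):
    cc=dict(np.load(cam+"0.npz"));P=cloud(cc);m=(P[...,0]>x0)&(P[...,0]<x1)&(P[...,1]>y0)&(P[...,1]<y1)
    dark=m&(cc["pixels"].max(-1)<70)
    for nm,q in(("z>45",m&(P[...,2]>.045)),("z3-10",m&(P[...,2]>.003)&(P[...,2]<.01)),("dark",dark)):
        print(cam,nm,q.sum(),P[q].mean(0).round(4))
    print(cv2.minAreaRect(P[m&(P[...,2]>.045)][:,:2].astype(np.float32)))
P=cloud(c)
# bins: grey low-saturation regions with height 0..0.06
hsv=cv2.cvtColor(c["pixels"],cv2.COLOR_RGB2HSV)
g=((hsv[...,1]<60)&(P[...,0]>.5)&(P[...,0]<.8)&(P[...,1]>-.3)&(P[...,1]<.4)).astype(np.uint8)
g=cv2.morphologyEx(g,cv2.MORPH_OPEN,np.ones((2,2),np.uint8))
k,l,s,_=cv2.connectedComponentsWithStats(g)
for i in range(1,k):
    if s[i,4]<200: continue
    Q=P[(l==i)&(P[...,2]>.018)]; r=cv2.minAreaRect(Q[:,:2].astype(np.float32)); print("bin",s[i],np.round(r[0],3),np.round(r[1],3),r[2])
s=bot.read_state();R=Ro.from_rotvec(s["tcp_rot"]).as_matrix();print(R.round(3))
E
```

```text
cam [0.184 0.012 1.686]
pull bar ends [ 0.4953 -0.0703  0.012 ] [ 0.3997 -0.092   0.012 ] feet [ 0.4982 -0.0933  0.012 ] [ 0.4066 -0.1178  0.012 ]
hinge corners [array([ 0.3836, -0.2492]), array([ 0.4043, -0.3183]), array([ 0.3763, -0.3272]), array([ 0.3518, -0.2612])]
knob [0.4421 0.0689 0.0195]
castor plate corners [array([0.4311, 0.2474]), array([0.3989, 0.2151]), array([0.3632, 0.2501]), array([0.3961, 0.2814])]
top z>45 57 [0.3898 0.2574 0.0526]
top z3-10 177 [0.3985 0.2482 0.0053]
top dark 23 [0.3897 0.2547 0.0533]
((0.3906733989715576, 0.2577477693557739), (0.022719794884324074, 0.035872574895620346), 60.519439697265625)
scene z>45 51 [0.3948 0.2546 0.053 ]
scene z3-10 159 [0.4049 0.2446 0.0048]
scene dark 52 [0.3971 0.2494 0.0468]
((0.39373713731765747, 0.2570372223854065), (0.021744629368185997, 0.027507809922099113), 29.40654182434082)
bin [ 165  105   43   52 1836] [0.454 0.194] [0.625 0.181] 17.834632873535156
bin [ 314  107   37   51 1740] [ 0.451 -0.171] [0.168 0.624] 70.5860595703125
bin [ 268  108   44   51 2134] [ 0.459 -0.081] [0.151 0.56 ] 86.36136627197266
bin [ 218  115   44   52 1811] [0.448 0.08 ] [0.146 0.524] 88.95089721679688
[[-0.939  0.345 -0.001]
 [ 0.345  0.939 -0.002]
 [ 0.    -0.002 -1.   ]]
```

```bash
python3 - <<'E'
from h import *
c=dict(np.load("top0.npz"))
B=dict(hinge=((258,243),(322,242),(256,163),(324,163)),knob=((340,254),(405,259),(342,178),(409,181)),pull=((419,247),(486,245),(418,168),(485,167)),castor=((490,244),(557,243),(490,164),(558,164)))
for n,p in B.items():
    q=np.array([ray(c,u*.64-.2,v*.64-.2,z)[:2] for (u,v),z in zip(p,(.026,.026,.048,.048))])
    f=q[:2].mean(0);b=q[2:].mean(0);d=b-f;w=q[0]-q[1]
    print(n,"center",q.mean(0).round(3),"len",np.hypot(*d).round(3),"yaw",np.degrees(np.arctan2(d[1],d[0])).round(1),"w",np.hypot(*w).round(3),np.degrees(np.arctan2(-w[0],w[1])).round(1), np.hypot(*(q[2]-q[3])).round(3))
E
cat > plan.py <<'E'
# usage: plan.py x y z [closing-axis angle deg]: offsets to target in tool axes, in full-scale units
import sys,numpy as np
from workcell import bot
from scipy.spatial.transform import Rotation as Ro
s=bot.read_state();R=Ro.from_rotvec(s["tcp_rot"]).as_matrix();p=s["tool_pos"]
a=[float(v) for v in sys.argv[1:]]
yaw=np.degrees(np.arctan2(R[1,1],R[0,1]))
print("t",round(s["time"],2),"pos",p.round(4),"closing yaw",yaw.round(1),"w",round(s["width"],3),"q1,q6",np.degrees(s["q"][[0,5]]).round(1),"F",s["wrist_force"].round(1))
dw=np.array(a[:3])-p
if len(a)>3:
    d=(a[3]-yaw+90)%180-90; dq=np.degrees(np.arctan2(a[1],a[0]))-np.degrees(s["q"][0])
    print("world turn",d.round(1),"alt",(d-180*np.sign(d)).round(1),"roll units",(-d/4).round(2),"base turn",dq.round(1))
    R2=R@Ro.from_euler('z',-d,degrees=True).as_matrix(); print("units after roll",(R2.T@dw/.04).round(3))
print("units now",(R.T@dw/.04).round(3))
E
python3 plan.py .391 .255 .16 45
```

```text
hinge center [0.66  0.263] len 0.174 yaw 0.1 w 0.14 0.7 0.15
knob center [0.625 0.078] len 0.168 yaw -2.4 w 0.143 -4.7 0.147
pull center [ 0.65  -0.094] len 0.172 yaw 0.4 w 0.147 1.6 0.148
castor center [ 0.656 -0.252] len 0.175 yaw -0.9 w 0.148 0.7 0.15
t 0.1 pos [0.2323 0.633  0.2301] closing yaw 69.8 w 1.0 q1,q6 [67.7 -2.1] F [ 0.3 -0.1 -0.2]
world turn -24.8 alt 155.2 roll units 6.21 base turn -34.6
units after roll [-9.486 -3.875  1.767]
units now [-6.98  -7.502  1.767]
```

Call:
{"op": "play_rows", "data": {
  "rows": [
    {"roll": 0.9, "dz": 0.25},
    {"roll": 0.9, "dz": 0.25},
    {"roll": 0.9, "dz": 0.25},
    {"roll": 0.9, "dz": 0.25},
    {"roll": 0.9, "dz": 0.25},
    {"roll": 0.9, "dz": 0.25},
    {"roll": 0.8, "dz": 0.25},
    {"dx": -0.95, "dy": -0.39},
    {"dx": -0.95, "dy": -0.39},
    {"dx": -0.95, "dy": -0.39},
    {"dx": -0.95, "dy": -0.39},
    {"dx": -0.95, "dy": -0.39},
    {"dx": -0.95, "dy": -0.39},
    {"dx": -0.95, "dy": -0.39},
    {"dx": -0.95, "dy": -0.39},
    {"dx": -0.95, "dy": -0.39},
    {"dx": -0.95, "dy": -0.39},
    {"dx": 0},
    {"dx": 0}
  ],
  "grip_force": 40
}}

```text
validation failed for argument at $.ro...
```

```bash
python3 plan.py .391 .255 .015 45; python3 - <<'E'
from h import *
from workcell import vision
c=vision.read_camera("scene");cv2.imwrite("pics/s2.png",cv2.resize(c["pixels"][60:220,200:400,::-1],None,fx=3.5,fy=3.5,interpolation=cv2.INTER_CUBIC))
E
```

```text
t 0.1 pos [0.2323 0.633  0.2301] closing yaw 69.8 w 1.0 q1,q6 [67.7 -2.1] F [ 0.3 -0.1 -0.2]
world turn -24.8 alt 155.2 roll units 6.21 base turn -34.6
units after roll [-9.483 -3.868  5.392]
units now [-6.98  -7.494  5.392]
```

View pics/s2.png

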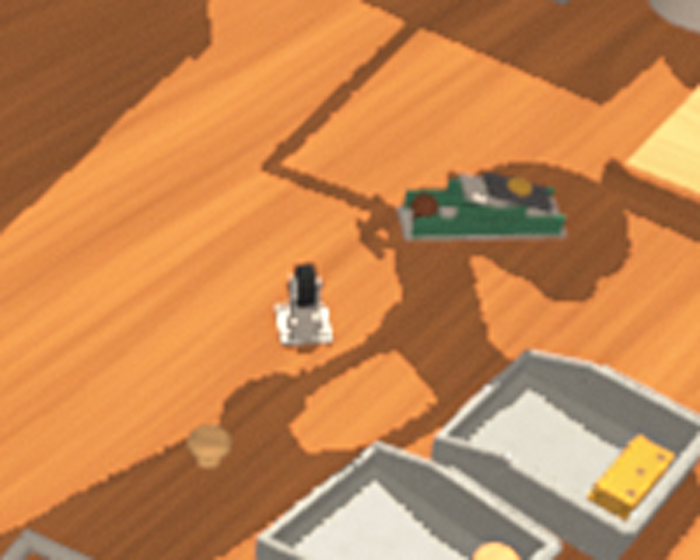

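The rows were refused, so the arm hasn't moved. This view shows the castor's wheel at (305,285), leaning straight away from the camera, which agrees with its +x at about 135°. I'll send the rows again with all keys filled in.

Call:
{"op": "play_rows", "data": {
  "rows": [
    {"dx": 0, "dy": 0, "dz": 0.25, "roll": 0.9, "fingers": 0},
    {"dx": 0, "dy": 0, "dz": 0.25, "roll": 0.9, "fingers": 0},
    {"dx": 0, "dy": 0, "dz": 0.25, "roll": 0.9, "fingers": 0},
    {"dx": 0, "dy": 0, "dz": 0.25, "roll": 0.9, "fingers": 0},
    {"dx": 0, "dy": 0, "dz": 0.25, "roll": 0.9, "fingers": 0},
    {"dx": 0, "dy": 0, "dz": 0.25, "roll": 0.9, "fingers": 0},
    {"dx": 0, "dy": 0, "dz": 0.25, "roll": 0.8, "fingers": 0},
    {"dx": -0.95, "dy": -0.39, "dz": 0, "roll": 0, "fingers": 0},
    {"dx": -0.95, "dy": -0.39, "dz": 0, "roll": 0, "fingers": 0},
    {"dx": -0.95, "dy": -0.39, "dz": 0, "roll": 0, "fingers": 0},
    {"dx": -0.95, "dy": -0.39, "dz": 0, "roll": 0, "fingers": 0},
    {"dx": -0.95, "dy": -0.39, "dz": 0, "roll": 0, "fingers": 0},
    {"dx": -0.95, "dy": -0.39, "dz": 0, "roll": 0, "fingers": 0},
    {"dx": -0.95, "dy": -0.39, "dz": 0, "roll": 0, "fingers": 0},
    {"dx": -0.95, "dy": -0.39, "dz": 0, "roll": 0, "fingers": 0},
    {"dx": -0.95, "dy": -0.39, "dz": 0, "roll": 0, "fingers": 0},
    {"dx": -0.95, "dy": -0.39, "dz": 0, "roll": 0, "fingers": 0},
    {"dx": 0, "dy": 0, "dz": 0, "roll": 0, "fingers": 0},
    {"dx": 0, "dy": 0, "dz": 0, "roll": 0, "fingers": 0}
  ],
  "grip_force": 40
}}

```text
time: 1.73
tool_pos: [0.3919, 0.2528, 0.1612]
tcp_rot: [-1.208, -2.9, 0.0]
wrist_force: [-0.0, 0.4, -0.4]
width: 0.999
```

```bash
python3 plan.py .391 .255 .015 45
```

```text
t 1.73 pos [0.3919 0.2528 0.1612] closing yaw 44.8 w 0.999 q1,q6 [ 29.8 -15. ] F [-0.   0.4 -0.4]
world turn 0.2 alt -179.8 roll units -0.06 base turn 3.4
units after roll [0.055 0.024 3.655]
units now [0.055 0.023 3.655]
```

Call:
{"op": "play_rows", "data": {
  "rows": [
    {"dx": 0.05, "dy": 0.02, "dz": 0.8, "roll": 0, "fingers": 0},
    {"dx": 0, "dy": 0, "dz": 0.8, "roll": 0, "fingers": 0},
    {"dx": 0, "dy": 0, "dz": 0.8, "roll": 0, "fingers": 0},
    {"dx": 0, "dy": 0, "dz": 0.8, "roll": 0, "fingers": 0},
    {"dx": 0, "dy": 0, "dz": 0.45, "roll": 0, "fingers": 0},
    {"dx": 0, "dy": 0, "dz": 0, "roll": 0, "fingers": 0},
    {"dx": 0, "dy": 0, "dz": 0, "roll": 0, "fingers": 1},
    {"dx": 0, "dy": 0, "dz": 0, "roll": 0, "fingers": 1},
    {"dx": 0, "dy": 0, "dz": 0, "roll": 0, "fingers": 1},
    {"dx": 0, "dy": 0, "dz": 0, "roll": 0, "fingers": 1},
    {"dx": 0, "dy": 0, "dz": 0, "roll": 0, "fingers": 1},
    {"dx": 0, "dy": 0, "dz": 0, "roll": 0, "fingers": 1},
    {"dx": 0, "dy": 0, "dz": 0, "roll": 0, "fingers": 1},
    {"dx": 0, "dy": 0, "dz": 0, "roll": 0, "fingers": 1}
  ],
  "grip_force": 50
}}

```text
time: 2.9
tool_pos: [0.3919, 0.2577, 0.017]
tcp_rot: [1.201, 2.901, 0.004]
wrist_force: [-1.1, 1.0, 7.0]
width: 0.294
```

```bash
python3 plan.py .62 -.252 .16 90; python3 - <<'E'
from h import *
from workcell import vision
c=vision.read_camera("scene");cv2.imwrite("pics/s3.png",cv2.resize(c["pixels"][60:220,200:400,::-1],None,fx=3.5,fy=3.5,interpolation=cv2.INTER_CUBIC))
E
```

```text
t 2.9 pos [0.3919 0.2577 0.017 ] closing yaw 45.0 w 0.294 q1,q6 [ 30.3 -14.8] F [-1.1  1.   7. ]
world turn 45.0 alt -135.0 roll units -11.24 base turn -52.4
units after roll [ -5.713 -12.735  -3.584]
units now [-13.042  -4.971  -3.584]
```

View pics/s3.png

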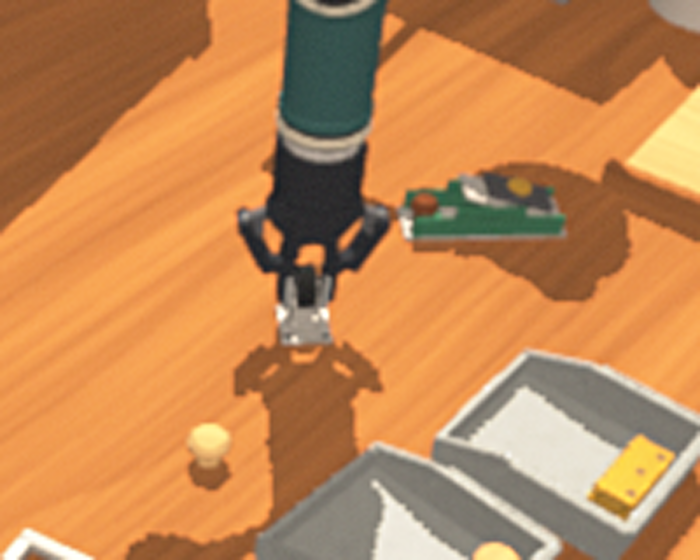

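Call:
{"op": "play_rows", "data": {
  "rows": [
    {"dx": 0, "dy": 0, "dz": -0.5, "roll": 0, "fingers": 1},
    {"dx": 0, "dy": 0, "dz": -0.8, "roll": 0, "fingers": 1},
    {"dx": 0, "dy": 0, "dz": -0.8, "roll": 0, "fingers": 1},
    {"dx": 0, "dy": 0, "dz": -0.8, "roll": 0, "fingers": 1},
    {"dx": 0, "dy": 0, "dz": -0.7, "roll": 0, "fingers": 1},
    {"dx": 0, "dy": 0, "dz": 0, "roll": -0.5, "fingers": 1},
    {"dx": 0, "dy": 0, "dz": 0, "roll": -1, "fingers": 1},
    {"dx": 0, "dy": 0, "dz": 0, "roll": -1, "fingers": 1},
    {"dx": 0, "dy": 0, "dz": 0, "roll": -1, "fingers": 1},
    {"dx": 0, "dy": 0, "dz": 0, "roll": -1, "fingers": 1},
    {"dx": 0, "dy": 0, "dz": 0, "roll": -1, "fingers": 1},
    {"dx": 0, "dy": 0, "dz": 0, "roll": -1, "fingers": 1},
    {"dx": 0, "dy": 0, "dz": 0, "roll": -1, "fingers": 1},
    {"dx": 0, "dy": 0, "dz": 0, "roll": -1, "fingers": 1},
    {"dx": 0, "dy": 0, "dz": 0, "roll": -1, "fingers": 1},
    {"dx": 0, "dy": 0, "dz": 0, "roll": -1, "fingers": 1},
    {"dx": 0, "dy": 0, "dz": 0, "roll": -0.75, "fingers": 1}
  ]
}}

```text
time: 4.37
tool_pos: [0.3901, 0.2564, 0.1592]
tcp_rot: [0.006, -3.141, 0.0]
wrist_force: [-1.0, 0.3, -0.5]
width: 0.292
```

Call:
{"op": "play_rows", "data": {
  "rows": [
    {"dx": -0.2, "dy": -0.45, "dz": 0, "roll": 0, "fingers": 1},
    {"dx": -0.41, "dy": -0.91, "dz": 0, "roll": 0, "fingers": 1},
    {"dx": -0.41, "dy": -0.91, "dz": 0, "roll": 0, "fingers": 1},
    {"dx": -0.41, "dy": -0.91, "dz": 0, "roll": 0, "fingers": 1},
    {"dx": -0.41, "dy": -0.91, "dz": 0, "roll": 0, "fingers": 1},
    {"dx": -0.41, "dy": -0.91, "dz": 0, "roll": 0, "fingers": 1},
    {"dx": -0.41, "dy": -0.91, "dz": 0, "roll": 0, "fingers": 1},
    {"dx": -0.41, "dy": -0.91, "dz": 0, "roll": 0, "fingers": 1},
    {"dx": -0.41, "dy": -0.91, "dz": 0, "roll": 0, "fingers": 1},
    {"dx": -0.41, "dy": -0.91, "dz": 0, "roll": 0, "fingers": 1},
    {"dx": -0.41, "dy": -0.91, "dz": 0, "roll": 0, "fingers": 1},
    {"dx": -0.41, "dy": -0.91, "dz": 0, "roll": 0, "fingers": 1},
    {"dx": -0.41, "dy": -0.91, "dz": 0, "roll": 0, "fingers": 1},
    {"dx": -0.41, "dy": -0.91, "dz": 0, "roll": 0, "fingers": 1},
    {"dx": -0.2, "dy": -0.45, "dz": 0, "roll": 0, "fingers": 1},
    {"dx": 0, "dy": 0, "dz": 0, "roll": 0, "fingers": 1}
  ]
}}

```text
time: 5.7
tool_pos: [0.6211, -0.2571, 0.1591]
tcp_rot: [0.005, 3.14, -0.003]
wrist_force: [0.3, 0.6, -0.9]
width: 0.291
```

```bash
python3 plan.py .619 -.252 .023 90; python3 - <<'E'
from h import *
from workcell import vision
c=vision.read_camera("scene");cv2.imwrite("pics/s4.png",cv2.resize(c["pixels"][100:384,100:420,::-1],None,fx=2.1,fy=2.1,interpolation=cv2.INTER_CUBIC))
E
```

```text
t 5.7 pos [ 0.6211 -0.2571  0.1591] closing yaw 89.8 w 0.291 q1,q6 [ -24.6 -114.4] F [ 0.3  0.6 -0.9]
world turn 0.2 alt -179.8 roll units -0.05 base turn 2.4
units after roll [0.058 0.136 3.402]
units now [0.058 0.136 3.402]
```

View pics/s4.png

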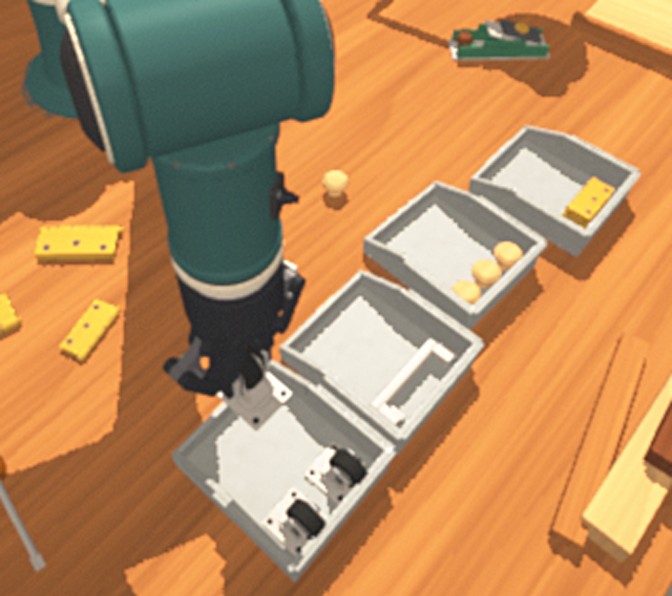

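Call:
{"op": "play_rows", "data": {
  "rows": [
    {"dx": 0.06, "dy": 0.14, "dz": 0.4, "roll": 0, "fingers": 1},
    {"dx": 0, "dy": 0, "dz": 0.7, "roll": 0, "fingers": 1},
    {"dx": 0, "dy": 0, "dz": 0.7, "roll": 0, "fingers": 1},
    {"dx": 0, "dy": 0, "dz": 0.7, "roll": 0, "fingers": 1},
    {"dx": 0, "dy": 0, "dz": 0.4, "roll": 0, "fingers": 1},
    {"dx": 0, "dy": 0, "dz": 0.2, "roll": 0, "fingers": 1},
    {"dx": 0, "dy": 0, "dz": 0.1, "roll": 0, "fingers": 1},
    {"dx": 0, "dy": 0, "dz": 0.1, "roll": 0, "fingers": 1},
    {"dx": 0, "dy": 0, "dz": 0.05, "roll": 0, "fingers": 1},
    {"dx": 0, "dy": 0, "dz": 0.03, "roll": 0, "fingers": 1},
    {"dx": 0, "dy": 0, "dz": 0, "roll": 0, "fingers": 1}
  ]
}}

```text
time: 6.67
tool_pos: [0.6184, -0.247, 0.0252]
tcp_rot: [-0.001, 3.14, -0.001]
wrist_force: [-0.1, 1.0, -0.6]
width: 0.297
```

Call:
{"op": "play_rows", "data": {
  "rows": [
    {"dx": 0, "dy": 0, "dz": 0.03, "roll": 0, "fingers": 1},
    {"dx": 0, "dy": 0, "dz": 0.03, "roll": 0, "fingers": 1},
    {"dx": 0, "dy": 0, "dz": 0.02, "roll": 0, "fingers": 1},
    {"dx": 0, "dy": 0, "dz": 0, "roll": 0, "fingers": 1}
  ]
}}

```text
time: 7.0
tool_pos: [0.6182, -0.247, 0.0221]
tcp_rot: [-0.001, 3.14, -0.001]
wrist_force: [-0.9, 0.7, 4.9]
width: 0.295
```

Call:
{"op": "play_rows", "data": {
  "rows": [
    {"dx": 0, "dy": 0, "dz": 0, "roll": 0, "fingers": 0.35},
    {"dx": 0, "dy": 0, "dz": 0, "roll": 0, "fingers": 0.35},
    {"dx": 0, "dy": 0, "dz": 0, "roll": 0, "fingers": 0.35},
    {"dx": 0, "dy": 0, "dz": 0, "roll": 0, "fingers": 0.35},
    {"dx": 0, "dy": 0, "dz": 0, "roll": 0, "fingers": 0.35},
    {"dx": 0, "dy": 0, "dz": -0.3, "roll": 0, "fingers": 0.35},
    {"dx": 0, "dy": 0, "dz": -0.6, "roll": 0, "fingers": 0.35},
    {"dx": 0, "dy": 0, "dz": -0.9, "roll": 0, "fingers": 0.35},
    {"dx": 0, "dy": 0, "dz": -0.9, "roll": 0, "fingers": 0.35},
    {"dx": 0, "dy": 0, "dz": -0.8, "roll": 0, "fingers": 0.35},
    {"dx": 0, "dy": 0, "dz": 0, "roll": 0, "fingers": 0.2},
    {"dx": 0, "dy": 0, "dz": 0, "roll": 0, "fingers": 0.2}
  ]
}}

```text
time: 8.0
tool_pos: [0.62, -0.2477, 0.1658]
tcp_rot: [-0.001, 3.134, -0.005]
wrist_force: [0.3, 0.3, -0.5]
width: 0.8
```

```bash
python3 plan.py .38 -.288 .16 17.5; python3 plan.py .443 .069 .16 90
```

```text
t 8.0 pos [ 0.62   -0.2477  0.1658] closing yaw 90.0 w 0.8 q1,q6 [ -23.9 -114. ] F [ 0.3  0.3 -0.5]
world turn -72.5 alt 107.5 roll units 18.14 base turn -13.2
units after roll [ 0.845 -6.025  0.105]
units now [ 6.001 -1.002  0.105]
t 8.0 pos [ 0.62   -0.2477  0.1658] closing yaw 90.0 w 0.8 q1,q6 [ -23.9 -114. ] F [ 0.3  0.3 -0.5]
world turn -0.0 alt 180.0 roll units 0.01 base turn 32.8
units after roll [4.425 7.919 0.088]
units now [4.419 7.922 0.088]
```

Call:
{"op": "play_rows", "data": {
  "rows": [
    {"dx": 0.43, "dy": -0.07, "dz": 0, "roll": 0, "fingers": 0.2},
    {"dx": 0.86, "dy": -0.14, "dz": 0, "roll": 0, "fingers": 0.2},
    {"dx": 0.86, "dy": -0.14, "dz": 0, "roll": 0, "fingers": 0.2},
    {"dx": 0.86, "dy": -0.14, "dz": 0, "roll": 0, "fingers": 0.2},
    {"dx": 0.86, "dy": -0.14, "dz": 0, "roll": 0, "fingers": 0.2},
    {"dx": 0.86, "dy": -0.14, "dz": 0, "roll": 0, "fingers": 0.2},
    {"dx": 0.86, "dy": -0.14, "dz": 0, "roll": 0, "fingers": 0.2},
    {"dx": 0.43, "dy": -0.07, "dz": 0, "roll": 0, "fingers": 0.2}
  ]
}}

```text
time: 8.67
tool_pos: [0.3722, -0.2849, 0.1589]
tcp_rot: [-0.0, -3.137, -0.004]
wrist_force: [-0.0, 0.3, 0.0]
width: 0.798
```

Call:
{"op": "play_rows", "data": {
  "rows": [
    {"dx": 0, "dy": 0, "dz": 0, "roll": 0.64, "fingers": 0.3},
    {"dx": 0, "dy": 0, "dz": 0.1, "roll": 1, "fingers": 0.3},
    {"dx": 0, "dy": 0, "dz": 0.1, "roll": 1, "fingers": 0.3},
    {"dx": 0, "dy": 0, "dz": 0.1, "roll": 1, "fingers": 0.3},
    {"dx": 0, "dy": 0, "dz": 0.1, "roll": 1, "fingers": 0.3},
    {"dx": 0, "dy": 0, "dz": 0.1, "roll": 1, "fingers": 0.3},
    {"dx": 0, "dy": 0, "dz": 0.1, "roll": 1, "fingers": 0.3},
    {"dx": 0, "dy": 0, "dz": 0.1, "roll": 1, "fingers": 0.3},
    {"dx": 0, "dy": 0, "dz": 0.1, "roll": 1, "fingers": 0.3},
    {"dx": 0, "dy": 0, "dz": 0.1, "roll": 1, "fingers": 0.3},
    {"dx": 0, "dy": 0, "dz": 0.1, "roll": 1, "fingers": 0.3},
    {"dx": 0, "dy": 0, "dz": 0.1, "roll": 1, "fingers": 0.3},
    {"dx": 0, "dy": 0, "dz": 0.1, "roll": 1, "fingers": 0.3},
    {"dx": 0, "dy": 0, "dz": 0.1, "roll": 1, "fingers": 0.3},
    {"dx": 0, "dy": 0, "dz": 0.1, "roll": 1, "fingers": 0.3},
    {"dx": 0, "dy": 0, "dz": 0.1, "roll": 1, "fingers": 0.3},
    {"dx": 0, "dy": 0, "dz": 0.1, "roll": 1, "fingers": 0.3},
    {"dx": 0, "dy": 0, "dz": 0.1, "roll": 1, "fingers": 0.3},
    {"dx": 0, "dy": 0, "dz": 0, "roll": 0.5, "fingers": 0.3},
    {"dx": 0, "dy": 0, "dz": 0, "roll": 0, "fingers": 0.3}
  ]
}}

```text
time: 10.33
tool_pos: [0.3755, -0.2849, 0.0912]
tcp_rot: [-1.857, -2.53, -0.0]
wrist_force: [-0.4, -0.8, 0.4]
width: 0.698
```

```bash
python3 plan.py .38 -.288 .003 17.5; python3 - <<'E'
from h import *
from workcell import vision
c=vision.read_camera("scene");cv2.imwrite("pics/s5.png",cv2.resize(c["pixels"][180:380,50:300,::-1],None,fx=3,fy=3,interpolation=cv2.INTER_CUBIC))
E
```

```text
t 10.33 pos [ 0.3755 -0.2849  0.0912] closing yaw 17.4 w 0.698 q1,q6 [-40.2 -57.7] F [-0.4 -0.8  0.4]
world turn 0.1 alt -179.9 roll units -0.02 base turn 3.1
units after roll [-0.114  0.089  2.205]
units now [-0.114  0.089  2.205]
```

View pics/s5.png

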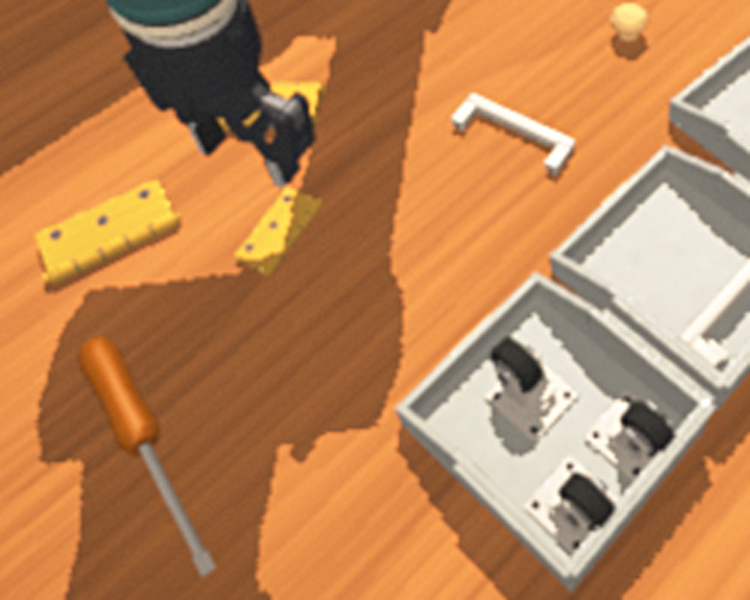

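The castor stands upright in its bin, at about (530,385). The fingers are over the small hinge at about (280,230).

Call:
{"op": "play_rows", "data": {
  "rows": [
    {"dx": -0.11, "dy": 0.09, "dz": 0.4, "roll": 0, "fingers": 0.3},
    {"dx": 0, "dy": 0, "dz": 0.6, "roll": 0, "fingers": 0.3},
    {"dx": 0, "dy": 0, "dz": 0.6, "roll": 0, "fingers": 0.3},
    {"dx": 0, "dy": 0, "dz": 0.4, "roll": 0, "fingers": 0.3},
    {"dx": 0, "dy": 0, "dz": 0.15, "roll": 0, "fingers": 0.3},
    {"dx": 0, "dy": 0, "dz": 0.05, "roll": 0, "fingers": 0.3},
    {"dx": 0, "dy": 0, "dz": 0, "roll": 0, "fingers": 0.3},
    {"dx": 0, "dy": 0, "dz": 0, "roll": 0, "fingers": 1},
    {"dx": 0, "dy": 0, "dz": 0, "roll": 0, "fingers": 1},
    {"dx": 0, "dy": 0, "dz": 0, "roll": 0, "fingers": 1},
    {"dx": 0, "dy": 0, "dz": 0, "roll": 0, "fingers": 1},
    {"dx": 0, "dy": 0, "dz": 0, "roll": 0, "fingers": 1},
    {"dx": 0, "dy": 0, "dz": 0, "roll": 0, "fingers": 1},
    {"dx": 0, "dy": 0, "dz": 0, "roll": 0, "fingers": 1}
  ]
}}

```text
time: 11.55
tool_pos: [0.3815, -0.2905, 0.0082]
tcp_rot: [1.857, 2.534, -0.003]
wrist_force: [-9.3, 0.8, 21.7]
width: 0.313
```

```bash
python3 plan.py .635 .263 .16 0
```

```text
t 11.55 pos [ 0.3815 -0.2905  0.0082] closing yaw 17.5 w 0.313 q1,q6 [-40.2 -57.6] F [-9.3  0.8 21.7]
world turn -17.5 alt 162.5 roll units 4.38 base turn 62.7
units after roll [13.83   6.336 -3.824]
units now [11.279 10.208 -3.824]
```

```bash
python3 - <<'E'
from h import *
from workcell import vision
c=vision.read_camera("scene");cv2.imwrite("pics/s6.png",cv2.resize(c["pixels"][190:290,70:200,::-1],None,fx=6,fy=6,interpolation=cv2.INTER_CUBIC))
E
```

```text
(no output)
```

View pics/s6.png

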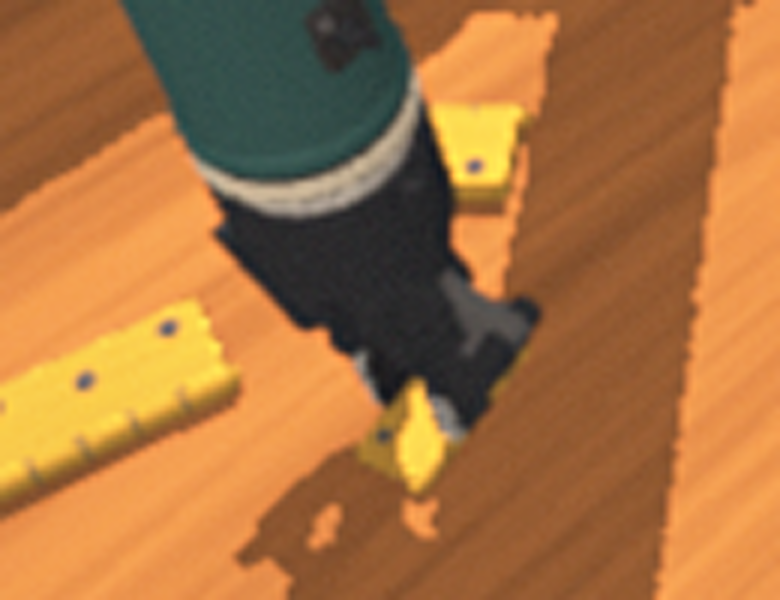

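Call:
{"op": "play_rows", "data": {
  "rows": [
    {"dx": 0, "dy": 0, "dz": -0.1, "roll": 0, "fingers": 0.9},
    {"dx": 0, "dy": 0, "dz": -0.1, "roll": 0, "fingers": 0.5},
    {"dx": 0, "dy": 0, "dz": -0.3, "roll": 0, "fingers": 0.5},
    {"dx": 0, "dy": 0, "dz": -0.9, "roll": 0, "fingers": 0.5},
    {"dx": 0, "dy": 0, "dz": -0.9, "roll": 0, "fingers": 0.5},
    {"dx": 0, "dy": 0, "dz": -0.9, "roll": 0, "fingers": 0.5},
    {"dx": 0, "dy": 0, "dz": -0.8, "roll": 0, "fingers": 0.5},
    {"dx": 0, "dy": 0, "dz": 0, "roll": 0, "fingers": 0.5}
  ]
}}

```text
time: 12.27
tool_pos: [0.386, -0.2926, 0.1735]
tcp_rot: [1.849, 2.521, -0.001]
wrist_force: [1.1, -0.9, 0.9]
width: 0.5
```

```bash
cat > brass.py <<'E'
from h import *
from workcell import vision
for n in("top","scene"):
    c=vision.read_camera(n); hsv=cv2.cvtColor(c["pixels"],cv2.COLOR_RGB2HSV); P=cloud(c)
    m=((P[...,2]>.0045)&(P[...,2]<.02)&(P[...,0]>.31)&(P[...,0]<.5)&(P[...,1]<-.18)&(P[...,1]>-.37)&(hsv[...,0]>18)&(hsv[...,0]<34)).astype(np.uint8)
    k,l,s,_=cv2.connectedComponentsWithStats(m)
    for i in range(1,k):
        if s[i,4]<40: continue
        Q=P[l==i]; r=cv2.minAreaRect(Q[:,:2].astype(np.float32)); pr=cv2.minAreaRect(np.argwhere(l==i)[:,::-1].astype(np.float32))
        print(n,s[i],np.round(r[0],4),np.round(r[1],3),round(r[2],1),"z",np.median(Q[:,2]).round(4),"mean",Q.mean(0).round(4),"corners@9mm",[ray(c,u,v,.009)[:2].round(3) for u,v in cv2.boxPoints(pr)])
    if n=="scene": cv2.imwrite("pics/s7.png",cv2.resize(c["pixels"][190:290,70:200,::-1],None,fx=6,fy=6,interpolation=cv2.INTER_CUBIC))
E
python3 brass.py; python3 plan.py .38 -.288 .003 17.5
```

```text
scene [137 253  15  18  77] [ 0.395  -0.2949] [0.03  0.043] 20.3 z 0.0101 mean [ 0.3934 -0.2924  0.0101] corners@9mm [array([ 0.378, -0.315]), array([ 0.374, -0.272]), array([ 0.407, -0.274]), array([ 0.41 , -0.316])]
t 12.37 pos [ 0.383  -0.2902  0.1675] closing yaw 17.5 w 0.499 q1,q6 [-40.1 -57.6] F [-0.2 -0.5  0.6]
world turn 0.0 alt -180.0 roll units -0.0 base turn 3.0
units after roll [ 0.095 -0.068  4.111]
units now [ 0.095 -0.068  4.111]
```

View pics/s7.png

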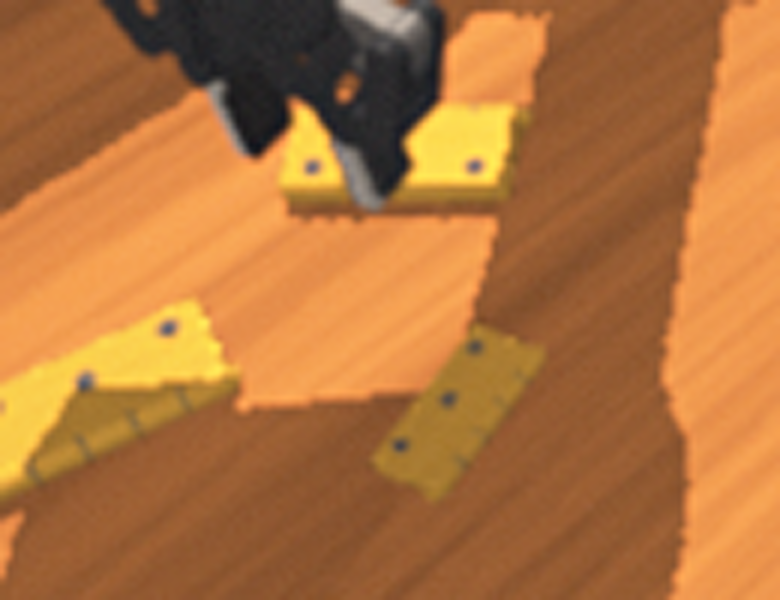

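```bash
python3 - <<'E'
from h import *
c=dict(np.load("scene0.npz"))
for nm,k,o,p in(("before",3,(50,100),((290,430),(320,443),(265,512),(237,498))),("now",6,(70,190),((477,323),(545,350),(438,500),(375,460)))):
    q=np.array([ray(c,o[0]+u/k-.4,o[1]+v/k-.4,.008)[:2] for u,v in p]); print(nm,q.round(3).tolist(),q.mean(0).round(4))
    for a,b in((0,3),(1,2)): d=q[a]-q[b]; print(np.hypot(*d).round(3), np.degrees(np.arctan2(d[1],d[0])).round(1)-90)
E
```

```text
before [[0.356, -0.258], [0.385, -0.249], [0.404, -0.317], [0.378, -0.325]] [ 0.3807 -0.2874]
0.07 17.799999999999997
0.071 15.900000000000006
now [[0.363, -0.254], [0.394, -0.244], [0.418, -0.314], [0.385, -0.32]] [ 0.3898 -0.2831]
0.07 18.900000000000006
0.075 18.900000000000006
```

```bash
python3 plan.py .388 -.284 .001 18.5
```

```text
t 12.37 pos [ 0.383  -0.2902  0.1675] closing yaw 17.5 w 0.499 q1,q6 [-40.1 -57.6] F [-0.2 -0.5  0.6]
world turn 1.0 alt -179.0 roll units -0.25 base turn 3.9
units after roll [0.127 0.155 4.162]
units now [0.13  0.153 4.162]
```

Call:
{"op": "play_rows", "data": {
  "rows": [
    {"dx": 0.13, "dy": 0.15, "dz": 0.5, "roll": -0.25, "fingers": 0.43},
    {"dx": 0, "dy": 0, "dz": 0.9, "roll": 0, "fingers": 0.43},
    {"dx": 0, "dy": 0, "dz": 0.9, "roll": 0, "fingers": 0.43},
    {"dx": 0, "dy": 0, "dz": 0.8, "roll": 0, "fingers": 0.43},
    {"dx": 0, "dy": 0, "dz": 0.5, "roll": 0, "fingers": 0.43},
    {"dx": 0, "dy": 0, "dz": 0.1, "roll": 0, "fingers": 0.43},
    {"dx": 0, "dy": 0, "dz": 0, "roll": 0, "fingers": 0.43}
  ]
}}

```text
time: 12.95
tool_pos: [0.3831, -0.2802, 0.0139]
tcp_rot: [-1.832, -2.544, -0.001]
wrist_force: [-0.2, 0.6, -0.1]
width: 0.569
```

```bash
python3 plan.py .388 -.284 .001 18.5
```

```text
t 12.95 pos [ 0.3831 -0.2802  0.0139] closing yaw 18.5 w 0.569 q1,q6 [-39.2 -57.7] F [-0.2  0.6 -0.1]
world turn 0.0 alt -180.0 roll units -0.0 base turn 3.0
units after roll [-0.13   0.087  0.321]
units now [-0.13   0.087  0.321]
```

Call:
{"op": "play_rows", "data": {
  "rows": [
    {"dx": -0.13, "dy": 0.09, "dz": 0.1, "roll": 0, "fingers": 0.43},
    {"dx": 0, "dy": 0, "dz": 0.1, "roll": 0, "fingers": 0.43},
    {"dx": 0, "dy": 0, "dz": 0.1, "roll": 0, "fingers": 0.43},
    {"dx": 0, "dy": 0, "dz": 0, "roll": 0, "fingers": 0.43},
    {"dx": 0, "dy": 0, "dz": 0, "roll": 0, "fingers": 0.43}
  ]
}}

```text
time: 13.37
tool_pos: [0.3911, -0.2865, 0.0054]
tcp_rot: [1.835, 2.549, -0.0]
wrist_force: [-0.3, -0.9, -0.1]
width: 0.569
```

```bash
python3 - <<'E'
from workcell import bot,vision
for i in range(5):
    s=bot.read_state();print(s["time"],s["tool_pos"].round(4),s["q"].round(4),s["wrist_force"].round(1));c=vision.read_camera("scene")
from h import *
cv2.imwrite("pics/s8.png",cv2.resize(c["pixels"][190:290,70:200,::-1],None,fx=6,fy=6,interpolation=cv2.INTER_CUBIC))
E
```

```text
13.3667 [ 0.3911 -0.2865  0.0054] [-0.6835  0.1698  2.1914  0.      0.7796 -1.0061] [-0.3 -0.9 -0.1]
13.4167 [ 0.3911 -0.2865  0.0054] [-0.6836  0.1697  2.1915 -0.      0.7796 -1.0061] [-0.1  0.1  0.6]
13.4667 [ 0.3911 -0.2865  0.0054] [-0.6835  0.1696  2.1915 -0.      0.7795 -1.0062] [-0.4  0.5  0.4]
13.5167 [ 0.3911 -0.2864  0.0054] [-0.6835  0.1696  2.1916 -0.      0.7794 -1.0061] [0.2 0.5 0.5]
13.5667 [ 0.391  -0.2864  0.0053] [-0.6835  0.1697  2.1917 -0.      0.7794 -1.0061] [-0.2  1.4  0.3]
```

View pics/s8.png

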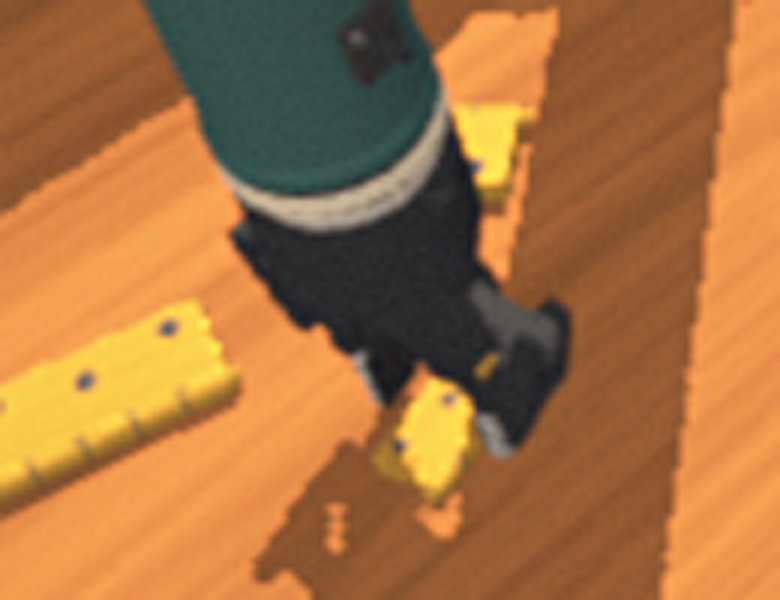

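Call:
{"op": "play_rows", "data": {
  "rows": [
    {"dx": 0, "dy": -0.04, "dz": 0.06, "roll": 0, "fingers": 0.43},
    {"dx": 0, "dy": 0, "dz": 0.05, "roll": 0, "fingers": 0.43},
    {"dx": 0, "dy": 0, "dz": 0, "roll": 0, "fingers": 0.43},
    {"dx": 0, "dy": 0, "dz": 0, "roll": 0, "fingers": 0.43}
  ]
}}

```text
time: 13.95
tool_pos: [0.389, -0.2865, 0.0002]
tcp_rot: [-1.836, -2.549, -0.0]
wrist_force: [-0.7, -0.5, -0.6]
width: 0.568
```

Call:
{"op": "play_rows", "data": {
  "rows": [
    {"dx": 0, "dy": 0, "dz": 0, "roll": 0, "fingers": 1},
    {"dx": 0, "dy": 0, "dz": 0, "roll": 0, "fingers": 1},
    {"dx": 0, "dy": 0, "dz": 0, "roll": 0, "fingers": 1},
    {"dx": 0, "dy": 0, "dz": 0, "roll": 0, "fingers": 1},
    {"dx": 0, "dy": 0, "dz": 0, "roll": 0, "fingers": 1},
    {"dx": 0, "dy": 0, "dz": 0, "roll": 0, "fingers": 1}
  ]
}}

```text
time: 14.45
tool_pos: [0.3895, -0.2869, 0.0008]
tcp_rot: [1.836, 2.549, -0.0]
wrist_force: [-1.2, 0.0, 4.3]
width: 0.372
```

Call:
{"op": "play_rows", "data": {
  "rows": [
    {"dx": 0, "dy": 0, "dz": -0.3, "roll": 0, "fingers": 1},
    {"dx": 0, "dy": 0, "dz": -0.7, "roll": 0, "fingers": 1},
    {"dx": 0, "dy": 0, "dz": -0.9, "roll": 0, "fingers": 1},
    {"dx": 0, "dy": 0, "dz": -0.9, "roll": 0, "fingers": 1},
    {"dx": 0, "dy": 0, "dz": -0.9, "roll": 0, "fingers": 1},
    {"dx": 0, "dy": 0, "dz": -0.3, "roll": 0, "fingers": 1},
    {"dx": 0, "dy": 0, "dz": 0, "roll": 0.9, "fingers": 1},
    {"dx": 0, "dy": 0, "dz": 0, "roll": 0.9, "fingers": 1},
    {"dx": 0, "dy": 0, "dz": 0, "roll": 0.9, "fingers": 1},
    {"dx": 0, "dy": 0, "dz": 0, "roll": 0.9, "fingers": 1},
    {"dx": 0, "dy": 0, "dz": 0, "roll": 0.9, "fingers": 1},
    {"dx": 0, "dy": 0, "dz": 0, "roll": 0, "fingers": 1},
    {"dx": 0, "dy": 0, "dz": 0, "roll": 0, "fingers": 1}
  ]
}}

```text
time: 15.53
tool_pos: [0.3888, -0.2862, 0.1594]
tcp_rot: [-2.209, -2.232, 0.0]
wrist_force: [-0.2, -0.3, -1.0]
width: 0.372
```

```bash
python3 plan.py .638 .263 .16 0;  python3 - <<'E'
from h import *
from workcell import vision
c=vision.read_camera("scene")
cv2.imwrite("pics/s9.png",cv2.resize(c["pixels"][140:290,70:270,::-1],None,fx=4,fy=4,interpolation=cv2.INTER_CUBIC))
E
```

```text
t 15.53 pos [ 0.3888 -0.2862  0.1594] closing yaw 0.6 w 0.372 q1,q6 [-39.3 -39.9] F [-0.2 -0.3 -1. ]
world turn -0.6 alt 179.4 roll units 0.15 base turn 61.7
units after roll [ 1.3731e+01  6.2290e+00 -7.0000e-03]
units now [ 1.3667e+01  6.3690e+00 -7.0000e-03]
```

View pics/s9.png

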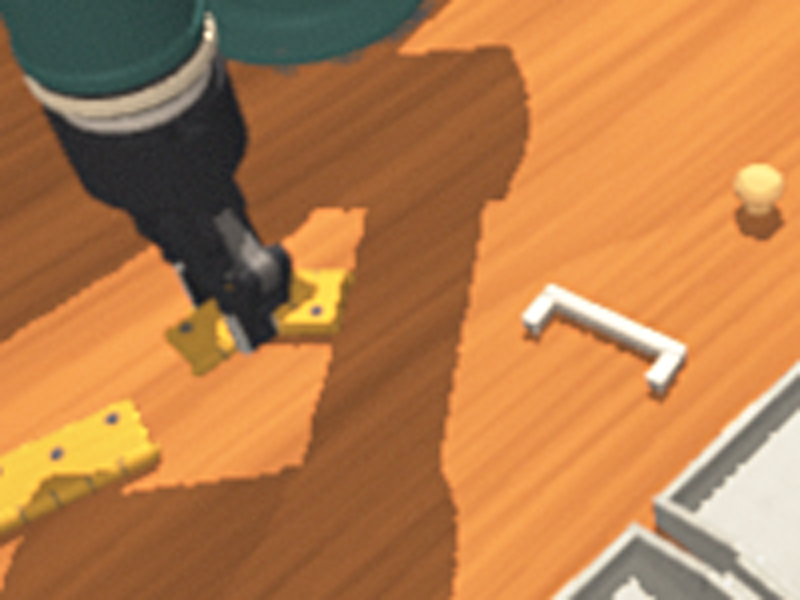

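The hinge is held level in the fingers, at about (200,340), and the pull and knob are untouched. Next I carry it to its bin.

Call:
{"op": "play_rows", "data": {
  "rows": [
    {"dx": 0.4, "dy": 0.2, "dz": 0, "roll": 0.15, "fingers": 1},
    {"dx": 0.86, "dy": 0.39, "dz": 0, "roll": 0, "fingers": 1},
    {"dx": 0.86, "dy": 0.39, "dz": 0, "roll": 0, "fingers": 1},
    {"dx": 0.86, "dy": 0.39, "dz": 0, "roll": 0, "fingers": 1},
    {"dx": 0.86, "dy": 0.39, "dz": 0, "roll": 0, "fingers": 1},
    {"dx": 0.86, "dy": 0.39, "dz": 0, "roll": 0, "fingers": 1},
    {"dx": 0.86, "dy": 0.39, "dz": 0, "roll": 0, "fingers": 1},
    {"dx": 0.86, "dy": 0.39, "dz": 0, "roll": 0, "fingers": 1},
    {"dx": 0.86, "dy": 0.39, "dz": 0, "roll": 0, "fingers": 1},
    {"dx": 0.86, "dy": 0.39, "dz": 0, "roll": 0, "fingers": 1},
    {"dx": 0.86, "dy": 0.39, "dz": 0, "roll": 0, "fingers": 1},
    {"dx": 0.86, "dy": 0.39, "dz": 0, "roll": 0, "fingers": 1},
    {"dx": 0.86, "dy": 0.39, "dz": 0, "roll": 0, "fingers": 1},
    {"dx": 0.86, "dy": 0.39, "dz": 0, "roll": 0, "fingers": 1},
    {"dx": 0.86, "dy": 0.39, "dz": 0, "roll": 0, "fingers": 1},
    {"dx": 0.86, "dy": 0.39, "dz": 0, "roll": 0, "fingers": 1},
    {"dx": 0.43, "dy": 0.2, "dz": 0, "roll": 0, "fingers": 1},
    {"dx": 0, "dy": 0, "dz": 0, "roll": 0, "fingers": 1},
    {"dx": 0, "dy": 0, "dz": 0, "roll": 0, "fingers": 1},
    {"dx": 0, "dy": 0, "dz": 0, "roll": 0, "fingers": 1}
  ]
}}

```text
time: 17.25
tool_pos: [0.6396, 0.2615, 0.1595]
tcp_rot: [-2.222, -2.22, 0.003]
wrist_force: [-0.1, -0.6, -1.1]
width: 0.373
```

```bash
python3 plan.py .638 .263 .007 0
```

```text
t 17.25 pos [0.6396 0.2615 0.1595] closing yaw -0.1 w 0.373 q1,q6 [20.2 20.3] F [-0.1 -0.6 -1.1]
world turn 0.1 alt -179.9 roll units -0.02 base turn 2.2
units after roll [ 0.041 -0.033  3.814]
units now [ 0.041 -0.033  3.814]
```

Call:
{"op": "play_rows", "data": {
  "rows": [
    {"dx": 0, "dy": 0, "dz": 0.4, "roll": 0, "fingers": 1},
    {"dx": 0, "dy": 0, "dz": 0.8, "roll": 0, "fingers": 1},
    {"dx": 0, "dy": 0, "dz": 0.8, "roll": 0, "fingers": 1},
    {"dx": 0, "dy": 0, "dz": 0.8, "roll": 0, "fingers": 1},
    {"dx": 0, "dy": 0, "dz": 0.5, "roll": 0, "fingers": 1},
    {"dx": 0, "dy": 0, "dz": 0.3, "roll": 0, "fingers": 1},
    {"dx": 0, "dy": 0, "dz": 0.1, "roll": 0, "fingers": 1},
    {"dx": 0, "dy": 0, "dz": 0.08, "roll": 0, "fingers": 1},
    {"dx": 0, "dy": 0, "dz": 0.03, "roll": 0, "fingers": 1},
    {"dx": 0, "dy": 0, "dz": 0, "roll": 0, "fingers": 1},
    {"dx": 0, "dy": 0, "dz": 0, "roll": 0, "fingers": 1}
  ]
}}

```text
time: 18.17
tool_pos: [0.6417, 0.2625, 0.0101]
tcp_rot: [2.223, 2.218, 0.005]
wrist_force: [-0.5, 1.3, -0.5]
width: 0.371
```

Call:
{"op": "play_rows", "data": {
  "rows": [
    {"dx": 0, "dy": 0, "dz": 0.04, "roll": 0, "fingers": 1},
    {"dx": 0, "dy": 0, "dz": 0.03, "roll": 0, "fingers": 1},
    {"dx": 0, "dy": 0, "dz": 0.02, "roll": 0, "fingers": 1},
    {"dx": 0, "dy": 0, "dz": 0, "roll": 0, "fingers": 1},
    {"dx": 0, "dy": 0, "dz": 0, "roll": 0, "fingers": 1}
  ]
}}

```text
time: 18.58
tool_pos: [0.6409, 0.2624, 0.0058]
tcp_rot: [2.223, 2.219, 0.002]
wrist_force: [-1.8, -0.8, 6.0]
width: 0.371
```

Call:
{"op": "play_rows", "data": {
  "rows": [
    {"dx": 0, "dy": 0, "dz": 0, "roll": 0, "fingers": 0.4},
    {"dx": 0, "dy": 0, "dz": 0, "roll": 0, "fingers": 0.4},
    {"dx": 0, "dy": 0, "dz": 0, "roll": 0, "fingers": 0.4},
    {"dx": 0, "dy": 0, "dz": 0, "roll": 0, "fingers": 0.4},
    {"dx": 0, "dy": 0, "dz": -0.3, "roll": 0, "fingers": 0.4},
    {"dx": 0, "dy": 0, "dz": -0.7, "roll": 0, "fingers": 0.4},
    {"dx": 0, "dy": 0, "dz": -0.9, "roll": 0, "fingers": 0.4},
    {"dx": 0, "dy": 0, "dz": -0.9, "roll": 0, "fingers": 0.4},
    {"dx": 0, "dy": 0, "dz": -0.7, "roll": 0, "fingers": 0.4},
    {"dx": 0, "dy": 0, "dz": 0, "roll": 0, "fingers": 0.4},
    {"dx": 0, "dy": 0, "dz": 0, "roll": 0, "fingers": 0.4}
  ]
}}

```text
time: 19.5
tool_pos: [0.6425, 0.2629, 0.1489]
tcp_rot: [2.222, 2.217, 0.01]
wrist_force: [-0.9, -0.0, -0.8]
width: 0.601
```

```bash
python3 plan.py .443 .069 .10 0
```

```text
t 19.5 pos [0.6425 0.2629 0.1489] closing yaw -0.1 w 0.601 q1,q6 [20.2 20.3] F [-0.9 -0.  -0.8]
world turn 0.1 alt -179.9 roll units -0.03 base turn -11.3
units after roll [-4.849 -4.994  1.179]
units now [-4.859 -4.984  1.179]
```

Call:
{"op": "play_rows", "data": {
  "rows": [
    {"dx": -0.3, "dy": -0.31, "dz": 0, "roll": 0, "fingers": 0.3},
    {"dx": -0.65, "dy": -0.67, "dz": 0, "roll": 0, "fingers": 0.3},
    {"dx": -0.65, "dy": -0.67, "dz": 0, "roll": 0, "fingers": 0.3},
    {"dx": -0.65, "dy": -0.67, "dz": 0, "roll": 0, "fingers": 0.3},
    {"dx": -0.65, "dy": -0.67, "dz": 0, "roll": 0, "fingers": 0.3},
    {"dx": -0.65, "dy": -0.67, "dz": 0, "roll": 0, "fingers": 0.3},
    {"dx": -0.65, "dy": -0.67, "dz": 0.2, "roll": 0, "fingers": 0.3},
    {"dx": -0.5, "dy": -0.5, "dz": 0.4, "roll": 0, "fingers": 0.3},
    {"dx": -0.15, "dy": -0.15, "dz": 0.6, "roll": 0, "fingers": 0.3},
    {"dx": 0, "dy": 0, "dz": 0.5, "roll": 0, "fingers": 0.3},
    {"dx": 0, "dy": 0, "dz": 0, "roll": 0, "fingers": 0.3},
    {"dx": 0, "dy": 0, "dz": 0, "roll": 0, "fingers": 0.3},
    {"dx": 0, "dy": 0, "dz": 0, "roll": 0, "fingers": 0.3}
  ]
}}

```text
time: 20.58
tool_pos: [0.441, 0.0687, 0.0768]
tcp_rot: [-2.223, -2.219, 0.0]
wrist_force: [0.8, 0.1, 0.7]
width: 0.699
```

```bash
python3 plan.py .443 .069 .003 0
```

```text
t 20.58 pos [0.441  0.0687 0.0768] closing yaw -0.1 w 0.699 q1,q6 [5.6 5.7] F [0.8 0.1 0.7]
world turn 0.1 alt -179.9 roll units -0.03 base turn 3.2
units after roll [0.009 0.051 1.844]
units now [0.009 0.051 1.844]
```

Call:
{"op": "play_rows", "data": {
  "rows": [
    {"dx": 0, "dy": 0.05, "dz": 0.3, "roll": 0, "fingers": 0.3},
    {"dx": 0, "dy": 0, "dz": 0.6, "roll": 0, "fingers": 0.3},
    {"dx": 0, "dy": 0, "dz": 0.6, "roll": 0, "fingers": 0.3},
    {"dx": 0, "dy": 0, "dz": 0.3, "roll": 0, "fingers": 0.3},
    {"dx": 0, "dy": 0, "dz": 0, "roll": 0, "fingers": 0.3},
    {"dx": 0, "dy": 0, "dz": 0, "roll": 0, "fingers": 0.3},
    {"dx": 0, "dy": 0, "dz": 0, "roll": 0, "fingers": 0.3}
  ]
}}

```text
time: 21.17
tool_pos: [0.4445, 0.0689, 0.006]
tcp_rot: [2.222, 2.218, 0.003]
wrist_force: [0.5, 0.1, -0.5]
width: 0.697
```

Call:
{"op": "play_rows", "data": {
  "rows": [
    {"dx": 0, "dy": 0, "dz": 0, "roll": 0, "fingers": 1},
    {"dx": 0, "dy": 0, "dz": 0, "roll": 0, "fingers": 1},
    {"dx": 0, "dy": 0, "dz": 0, "roll": 0, "fingers": 1},
    {"dx": 0, "dy": 0, "dz": 0, "roll": 0, "fingers": 1},
    {"dx": 0, "dy": 0, "dz": 0, "roll": 0, "fingers": 1},
    {"dx": 0, "dy": 0, "dz": 0, "roll": 0, "fingers": 1},
    {"dx": 0, "dy": 0, "dz": 0, "roll": 0, "fingers": 1}
  ]
}}

```text
time: 21.75
tool_pos: [0.4442, 0.0686, 0.0063]
tcp_rot: [2.223, 2.218, 0.004]
wrist_force: [-0.4, -0.9, 7.1]
width: 0.381
```

Call:
{"op": "play_rows", "data": {
  "rows": [
    {"dx": 0, "dy": 0, "dz": -0.2, "roll": 0, "fingers": 1},
    {"dx": 0, "dy": 0, "dz": -0.4, "roll": 0, "fingers": 1},
    {"dx": 0, "dy": 0, "dz": -0.8, "roll": 0, "fingers": 1},
    {"dx": 0, "dy": 0, "dz": -0.8, "roll": 0, "fingers": 1},
    {"dx": 0, "dy": 0, "dz": -0.3, "roll": 0, "fingers": 1},
    {"dx": 0.03, "dy": 0.4, "dz": 0, "roll": 0, "fingers": 1},
    {"dx": 0.05, "dy": 0.8, "dz": 0, "roll": 0, "fingers": 1},
    {"dx": 0.05, "dy": 0.9, "dz": 0, "roll": 0, "fingers": 1},
    {"dx": 0.05, "dy": 0.9, "dz": 0, "roll": 0, "fingers": 1},
    {"dx": 0.05, "dy": 0.6, "dz": 0, "roll": 0, "fingers": 1},
    {"dx": 0.02, "dy": 0.3, "dz": 0, "roll": 0, "fingers": 1},
    {"dx": 0, "dy": 0, "dz": 0, "roll": 0, "fingers": 1},
    {"dx": 0, "dy": 0, "dz": 0, "roll": 0, "fingers": 1}
  ]
}}

```text
time: 22.83
tool_pos: [0.5987, 0.0781, 0.1048]
tcp_rot: [-2.224, -2.219, 0.001]
wrist_force: [0.0, -0.4, -0.7]
width: 0.386
```

```bash
python3 plan.py .6 .079 .013 0;  python3 - <<'E'
from h import *
from workcell import vision
c=vision.read_camera("scene")
cv2.imwrite("pics/s10.png",cv2.resize(c["pixels"][90:290,200:420,::-1],None,fx=3,fy=3,interpolation=cv2.INTER_CUBIC))
E
```

```text
t 22.83 pos [0.5987 0.0781 0.1048] closing yaw -0.1 w 0.386 q1,q6 [5.1 5.2] F [ 0.  -0.4 -0.7]
world turn 0.1 alt -179.9 roll units -0.03 base turn 2.4
units after roll [0.023 0.034 2.295]
units now [0.023 0.034 2.295]
```

View pics/s10.png

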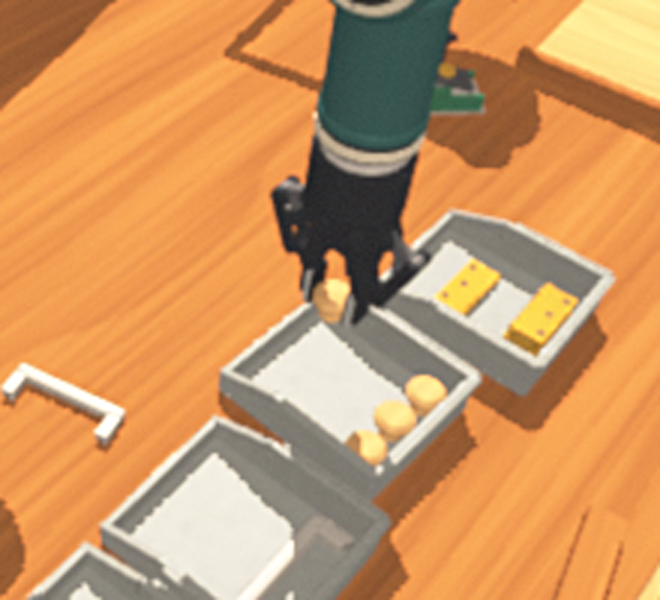

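```bash
python3 - <<'E'
from h import *
from workcell import vision
c=vision.read_camera("scene")
cv2.imwrite("pics/s11.png",cv2.resize(c["pixels"][165:215,285:345,::-1],None,fx=10,fy=10,interpolation=cv2.INTER_CUBIC))
E
```

```text
(no output)
```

View pics/s11.png

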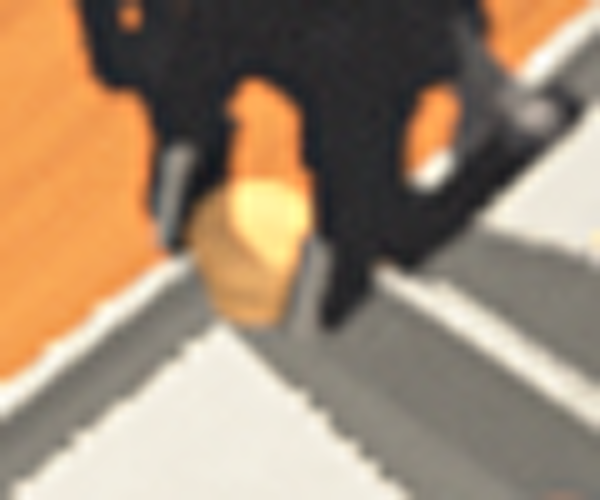

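The knob hangs upright: dome at (270,215), narrower foot at (245,310). The line across it is a shadow. Next I lower it.

Call:
{"op": "play_rows", "data": {
  "rows": [
    {"dx": 0, "dy": 0, "dz": 0.4, "roll": 0, "fingers": 1},
    {"dx": 0, "dy": 0, "dz": 0.7, "roll": 0, "fingers": 1},
    {"dx": 0, "dy": 0, "dz": 0.6, "roll": 0, "fingers": 1},
    {"dx": 0, "dy": 0, "dz": 0.3, "roll": 0, "fingers": 1},
    {"dx": 0, "dy": 0, "dz": 0.1, "roll": 0, "fingers": 1},
    {"dx": 0, "dy": 0, "dz": 0.05, "roll": 0, "fingers": 1},
    {"dx": 0, "dy": 0, "dz": 0, "roll": 0, "fingers": 1},
    {"dx": 0, "dy": 0, "dz": 0, "roll": 0, "fingers": 1},
    {"dx": 0, "dy": 0, "dz": 0, "roll": 0, "fingers": 1}
  ]
}}

```text
time: 23.68
tool_pos: [0.6001, 0.0783, 0.0202]
tcp_rot: [2.222, 2.218, 0.003]
wrist_force: [-0.1, 0.6, -0.5]
width: 0.379
```

Call:
{"op": "play_rows", "data": {
  "rows": [
    {"dx": 0, "dy": 0, "dz": 0.06, "roll": 0, "fingers": 1},
    {"dx": 0, "dy": 0, "dz": 0.06, "roll": 0, "fingers": 1},
    {"dx": 0, "dy": 0, "dz": 0.05, "roll": 0, "fingers": 1},
    {"dx": 0, "dy": 0, "dz": 0, "roll": 0, "fingers": 1},
    {"dx": 0, "dy": 0, "dz": 0, "roll": 0, "fingers": 1}
  ]
}}

```text
time: 24.1
tool_pos: [0.5985, 0.0781, 0.0115]
tcp_rot: [-2.224, -2.219, 0.001]
wrist_force: [0.0, 0.3, -0.2]
width: 0.382
```

Call:
{"op": "play_rows", "data": {
  "rows": [
    {"dx": 0, "dy": 0, "dz": 0.03, "roll": 0, "fingers": 1},
    {"dx": 0, "dy": 0, "dz": 0.02, "roll": 0, "fingers": 1},
    {"dx": 0, "dy": 0, "dz": 0, "roll": 0, "fingers": 1},
    {"dx": 0, "dy": 0, "dz": 0, "roll": 0, "fingers": 1}
  ]
}}

```text
time: 24.43
tool_pos: [0.5987, 0.0782, 0.0113]
tcp_rot: [-2.223, -2.219, 0.001]
wrist_force: [-5.2, -0.5, 10.9]
width: 0.379
```

Call:
{"op": "play_rows", "data": {
  "rows": [
    {"dx": 0, "dy": 0, "dz": -0.04, "roll": 0, "fingers": 1},
    {"dx": 0, "dy": 0, "dz": 0, "roll": 0, "fingers": 0.35},
    {"dx": 0, "dy": 0, "dz": 0, "roll": 0, "fingers": 0.35},
    {"dx": 0, "dy": 0, "dz": 0, "roll": 0, "fingers": 0.35},
    {"dx": 0, "dy": 0, "dz": 0, "roll": 0, "fingers": 0.35},
    {"dx": 0, "dy": 0, "dz": -0.3, "roll": 0, "fingers": 0.35},
    {"dx": 0, "dy": 0, "dz": -0.7, "roll": 0, "fingers": 0.35},
    {"dx": 0, "dy": 0, "dz": -0.9, "roll": 0, "fingers": 0.35},
    {"dx": 0, "dy": 0, "dz": -0.6, "roll": 0, "fingers": 0.35},
    {"dx": 0, "dy": 0, "dz": 0, "roll": 0, "fingers": 0.35},
    {"dx": 0, "dy": 0, "dz": 0, "roll": 0, "fingers": 0.35}
  ]
}}

```text
time: 25.35
tool_pos: [0.6008, 0.0783, 0.1146]
tcp_rot: [2.221, 2.217, 0.007]
wrist_force: [-0.5, -0.3, 0.8]
width: 0.655
```

```bash
python3 plan.py .449 -.081 .10 102.8; python3 - <<'E'
from h import *
from workcell import vision
for n in("scene","top"):
    c=vision.read_camera(n);P=cloud(c);hsv=cv2.cvtColor(c["pixels"],cv2.COLOR_RGB2HSV)
    m=((P[...,2]>.006)&(P[...,2]<.02)&(P[...,0]>.38)&(P[...,0]<.53)&(P[...,1]<-.04)&(P[...,1]>-.15)&(hsv[...,1]<90)).astype(np.uint8)
    Q=P[m>0][:,:2].astype(np.float32); print(n,len(Q)); 
    if len(Q)>20: print(cv2.minAreaRect(Q),Q.mean(0))
    B=P[(P[...,2]>.022)&(P[...,2]<.045)&(P[...,0]>.55)&(P[...,0]<.75)&(P[...,1]<.05)&(P[...,1]>-.06)];print(np.percentile(B[:,0],[2,50,98]) if len(B) else 0)
    cv2.imwrite(f"pics/{n}12.png",cv2.resize(c["pixels"][130:380,120:420,::-1],None,fx=2.4,fy=2.4,interpolation=cv2.INTER_CUBIC))
E
```

```text
t 25.35 pos [0.6008 0.0783 0.1146] closing yaw -0.1 w 0.655 q1,q6 [5.1 5.2] F [-0.5 -0.3  0.8]
world turn -77.1 alt 102.9 roll units 19.27 base turn -15.3
units after roll [-4.584  3.044  0.341]
units now [-3.991 -3.788  0.341]
scene 256
((0.4500580132007599, -0.09008745104074478), (0.10809642821550369, 0.03393799066543579), 13.474239349365234) [ 0.45027602 -0.08569252]
[0.56161633 0.66384174 0.71702446]
top 138
((0.44920530915260315, -0.09134620428085327), (0.1084757000207901, 0.033751796931028366), 13.445267677307129) [ 0.44744435 -0.0862565 ]
[0.56545321 0.6845675  0.7344181 ]
```

View pics/scene12.png

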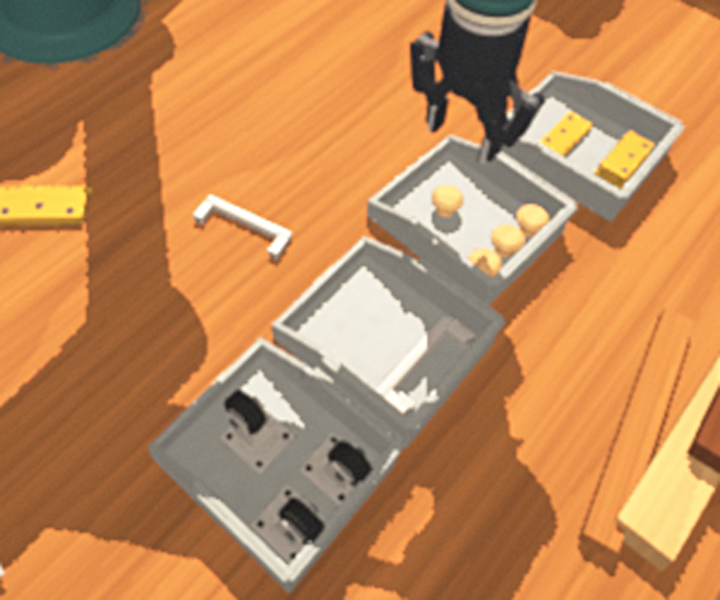

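The knob stands upright in its bin at (447,200), the hinge lies flat at (566,133), and the castor is fine at (258,430). Only the pull is left.

Call:
{"op": "play_rows", "data": {
  "rows": [
    {"dx": -0.3, "dy": -0.29, "dz": 0, "roll": 0, "fingers": 0.55},
    {"dx": -0.66, "dy": -0.64, "dz": 0, "roll": 0, "fingers": 0.55},
    {"dx": -0.66, "dy": -0.64, "dz": 0, "roll": 0, "fingers": 0.55},
    {"dx": -0.66, "dy": -0.64, "dz": 0, "roll": 0, "fingers": 0.55},
    {"dx": -0.66, "dy": -0.64, "dz": 0, "roll": 0, "fingers": 0.55},
    {"dx": -0.66, "dy": -0.64, "dz": 0, "roll": 0, "fingers": 0.55},
    {"dx": -0.36, "dy": -0.35, "dz": 0, "roll": 0, "fingers": 0.55}
  ]
}}

```text
time: 26.03
tool_pos: [0.4399, -0.0811, 0.1088]
tcp_rot: [-2.221, -2.215, 0.006]
wrist_force: [0.2, -0.2, -0.6]
width: 0.453
```

Call:
{"op": "play_rows", "data": {
  "rows": [
    {"dx": 0, "dy": 0, "dz": 0, "roll": 0.96, "fingers": 0.55},
    {"dx": 0, "dy": 0, "dz": 0, "roll": 0.96, "fingers": 0.55},
    {"dx": 0, "dy": 0, "dz": 0, "roll": 0.96, "fingers": 0.55},
    {"dx": 0, "dy": 0, "dz": 0, "roll": 0.96, "fingers": 0.55},
    {"dx": 0, "dy": 0, "dz": 0, "roll": 0.96, "fingers": 0.55},
    {"dx": 0, "dy": 0, "dz": 0, "roll": 0.96, "fingers": 0.55},
    {"dx": 0, "dy": 0, "dz": 0, "roll": 0.96, "fingers": 0.55},
    {"dx": 0, "dy": 0, "dz": 0, "roll": 0.96, "fingers": 0.55},
    {"dx": 0, "dy": 0, "dz": 0, "roll": 0.96, "fingers": 0.55},
    {"dx": 0, "dy": 0, "dz": 0, "roll": 0.96, "fingers": 0.55},
    {"dx": 0, "dy": 0, "dz": 0, "roll": 0.96, "fingers": 0.55},
    {"dx": 0, "dy": 0, "dz": 0, "roll": 0.96, "fingers": 0.55},
    {"dx": 0, "dy": 0, "dz": 0, "roll": 0.96, "fingers": 0.55},
    {"dx": 0, "dy": 0, "dz": 0, "roll": 0.96, "fingers": 0.55},
    {"dx": 0, "dy": 0, "dz": 0, "roll": 0.96, "fingers": 0.55},
    {"dx": 0, "dy": 0, "dz": 0, "roll": 0.96, "fingers": 0.55},
    {"dx": 0, "dy": 0, "dz": 0, "roll": 0.96, "fingers": 0.55},
    {"dx": 0, "dy": 0, "dz": 0, "roll": 0.96, "fingers": 0.55},
    {"dx": 0, "dy": 0, "dz": 0, "roll": 0.96, "fingers": 0.55},
    {"dx": 0, "dy": 0, "dz": 0, "roll": 0.9, "fingers": 0.55}
  ]
}}

```text
time: 27.7
tool_pos: [0.443, -0.0795, 0.1093]
tcp_rot: [-3.12, -0.359, 0.006]
wrist_force: [-0.6, 0.1, -0.4]
width: 0.449
```

Call:
{"op": "play_rows", "data": {
  "rows": [
    {"dx": 0, "dy": 0, "dz": 0.5, "roll": 0, "fingers": 0.55},
    {"dx": 0, "dy": 0, "dz": 0.7, "roll": 0, "fingers": 0.55},
    {"dx": 0, "dy": 0, "dz": 0.3, "roll": 0, "fingers": 0.55},
    {"dx": 0, "dy": 0, "dz": 0, "roll": 0, "fingers": 0.55},
    {"dx": 0, "dy": 0, "dz": 0, "roll": 0, "fingers": 0.55},
    {"dx": 0, "dy": 0, "dz": 0, "roll": 0, "fingers": 0.55}
  ]
}}

```text
time: 28.2
tool_pos: [0.4446, -0.0799, 0.0512]
tcp_rot: [-3.12, -0.364, 0.001]
wrist_force: [-0.4, -0.6, 0.6]
width: 0.45
```

```bash
python3 plan.py .447 -.080 .002 103.5
```

```text
t 28.2 pos [ 0.4446 -0.0799  0.0512] closing yaw -76.7 w 0.45 q1,q6 [-13.4  63.3] F [-0.4 -0.6  0.6]
world turn 0.2 alt -179.8 roll units -0.04 base turn 3.2
units after roll [0.059 0.017 1.23 ]
units now [0.059 0.016 1.23 ]
```

Call:
{"op": "play_rows", "data": {
  "rows": [
    {"dx": 0.05, "dy": 0, "dz": 0.3, "roll": 0, "fingers": 0.55},
    {"dx": 0, "dy": 0, "dz": 0.5, "roll": 0, "fingers": 0.55},
    {"dx": 0, "dy": 0, "dz": 0.3, "roll": 0, "fingers": 0.55},
    {"dx": 0, "dy": 0, "dz": 0.08, "roll": 0, "fingers": 0.55},
    {"dx": 0, "dy": 0, "dz": 0, "roll": 0, "fingers": 0.55},
    {"dx": 0, "dy": 0, "dz": 0, "roll": 0, "fingers": 0.55},
    {"dx": 0, "dy": 0, "dz": 0, "roll": 0, "fingers": 0.55}
  ]
}}

```text
time: 28.78
tool_pos: [0.448, -0.0798, 0.0054]
tcp_rot: [3.12, 0.364, 0.004]
wrist_force: [0.1, 0.2, 0.6]
width: 0.448
```

Call:
{"op": "play_rows", "data": {
  "rows": [
    {"dx": 0, "dy": 0, "dz": 0.08, "roll": 0, "fingers": 0.55},
    {"dx": 0, "dy": 0, "dz": 0, "roll": 0, "fingers": 0.55},
    {"dx": 0, "dy": 0, "dz": 0, "roll": 0, "fingers": 1},
    {"dx": 0, "dy": 0, "dz": 0, "roll": 0, "fingers": 1},
    {"dx": 0, "dy": 0, "dz": 0, "roll": 0, "fingers": 1},
    {"dx": 0, "dy": 0, "dz": 0, "roll": 0, "fingers": 1},
    {"dx": 0, "dy": 0, "dz": 0, "roll": 0, "fingers": 1},
    {"dx": 0, "dy": 0, "dz": 0, "roll": 0, "fingers": 1},
    {"dx": 0, "dy": 0, "dz": 0, "roll": 0, "fingers": 1}
  ]
}}

```text
time: 29.53
tool_pos: [0.447, -0.0796, 0.0012]
tcp_rot: [3.12, 0.364, 0.001]
wrist_force: [-0.9, 0.3, 6.0]
width: 0.12
```

Call:
{"op": "play_rows", "data": {
  "rows": [
    {"dx": 0, "dy": 0, "dz": -0.3, "roll": 0, "fingers": 1},
    {"dx": 0, "dy": 0, "dz": -0.7, "roll": 0, "fingers": 1},
    {"dx": 0, "dy": 0, "dz": -0.8, "roll": 0, "fingers": 1},
    {"dx": 0, "dy": 0, "dz": -0.8, "roll": 0, "fingers": 1},
    {"dx": 0, "dy": 0, "dz": -0.5, "roll": 0, "fingers": 1},
    {"dx": 0, "dy": 0, "dz": 0, "roll": 0, "fingers": 1},
    {"dx": 0, "dy": 0, "dz": 0, "roll": 0, "fingers": 1}
  ]
}}

```text
time: 30.12
tool_pos: [0.4475, -0.0797, 0.1257]
tcp_rot: [3.119, 0.364, 0.004]
wrist_force: [-0.7, 0.2, -1.3]
width: 0.12
```

```bash
python3 plan.py .63 -.095 .12 0.5
```

```text
t 30.12 pos [ 0.4475 -0.0797  0.1257] closing yaw -76.7 w 0.12 q1,q6 [-13.2  63.4] F [-0.7  0.2 -1.3]
world turn 77.2 alt -102.8 roll units -19.29 base turn 4.7
units after roll [-0.423  4.557  0.156]
units now [4.35  1.424 0.156]
```

Call:
{"op": "play_rows", "data": {
  "rows": [
    {"dx": 0, "dy": 0, "dz": 0, "roll": -0.7, "fingers": 1},
    {"dx": 0, "dy": 0, "dz": 0, "roll": -1, "fingers": 1},
    {"dx": 0, "dy": 0, "dz": 0, "roll": -1, "fingers": 1},
    {"dx": 0, "dy": 0, "dz": 0, "roll": -1, "fingers": 1},
    {"dx": 0, "dy": 0, "dz": 0, "roll": -1, "fingers": 1},
    {"dx": 0, "dy": 0, "dz": 0, "roll": -1, "fingers": 1},
    {"dx": 0, "dy": 0, "dz": 0, "roll": -1, "fingers": 1},
    {"dx": 0, "dy": 0, "dz": 0, "roll": -1, "fingers": 1},
    {"dx": 0, "dy": 0, "dz": 0, "roll": -1, "fingers": 1},
    {"dx": 0, "dy": 0, "dz": 0, "roll": -1, "fingers": 1},
    {"dx": 0, "dy": 0, "dz": 0, "roll": -1, "fingers": 1},
    {"dx": 0, "dy": 0, "dz": 0, "roll": -1, "fingers": 1},
    {"dx": 0, "dy": 0, "dz": 0, "roll": -1, "fingers": 1},
    {"dx": 0, "dy": 0, "dz": 0, "roll": -1, "fingers": 1},
    {"dx": 0, "dy": 0, "dz": 0, "roll": -1, "fingers": 1},
    {"dx": 0, "dy": 0, "dz": 0, "roll": -1, "fingers": 1},
    {"dx": 0, "dy": 0, "dz": 0, "roll": -1, "fingers": 1},
    {"dx": 0, "dy": 0, "dz": 0, "roll": -1, "fingers": 1},
    {"dx": 0, "dy": 0, "dz": 0, "roll": -1, "fingers": 1},
    {"dx": 0, "dy": 0, "dz": 0, "roll": -0.6, "fingers": 1}
  ]
}}

```text
time: 31.78
tool_pos: [0.4446, -0.079, 0.1219]
tcp_rot: [-2.205, -2.232, 0.004]
wrist_force: [-0.0, 0.3, -1.4]
width: 0.122
```

```bash
python3 - <<'E'
from h import *
for n in("top","scene"):
    c=dict(np.load(n+"0.npz"));P=cloud(c)
    for x0 in(.59,.62,.65):
        m=(abs(P[...,0]-x0)<.012)&(P[...,1]<-.0)&(P[...,1]>-.19)
        Q=P[m]; f=Q[Q[:,2]<.012]; w=Q[Q[:,2]>.022]
        ys=np.sort(w[:,1]); b=np.split(ys,np.where(np.diff(ys)>.03)[0]+1)
        print(n,x0,"floor y",np.percentile(f[(f[:,1]<-.03)&(f[:,1]>-.16),1],[1,99]).round(3),"walls",[(q.min().round(3),q.max().round(3),np.median(q).round(3)) for q in b])
E
python3 plan.py .62 -.095 .12 0.5
```

```text
top 0.59 floor y [-0.158 -0.032] walls [(np.float64(-0.186), np.float64(-0.158), np.float64(-0.162)), (np.float64(-0.028), np.float64(-0.024), np.float64(-0.024))]
top 0.62 floor y [-0.158 -0.032] walls [(np.float64(-0.186), np.float64(-0.158), np.float64(-0.18)), (np.float64(-0.028), np.float64(-0.024), np.float64(-0.026))]
top 0.65 floor y [-0.157 -0.032] walls [(np.float64(-0.186), np.float64(-0.157), np.float64(-0.178)), (np.float64(-0.028), np.float64(-0.021), np.float64(-0.024))]
scene 0.59 floor y [-0.141 -0.031] walls [(np.float64(-0.186), np.float64(-0.156), np.float64(-0.163)), (np.float64(-0.028), np.float64(-0.021), np.float64(-0.026))]
scene 0.62 floor y [-0.138 -0.031] walls [(np.float64(-0.185), np.float64(-0.156), np.float64(-0.171)), (np.float64(-0.028), np.float64(-0.019), np.float64(-0.026))]
scene 0.65 floor y [-0.138 -0.03 ] walls [(np.float64(-0.185), np.float64(-0.156), np.float64(-0.176)), (np.float64(-0.028), np.float64(-0.015), np.float64(-0.025))]
t 31.78 pos [ 0.4446 -0.079   0.1219] closing yaw 0.7 w 0.122 q1,q6 [-13.2 -13.9] F [-0.   0.3 -1.4]
world turn -0.2 alt 179.8 roll units 0.05 base turn 4.5
units after roll [-0.438  4.383  0.025]
units now [-0.454  4.381  0.025]
```

Call:
{"op": "play_rows", "data": {
  "rows": [
    {"dx": -0.05, "dy": 0.4, "dz": 0, "roll": 0, "fingers": 1},
    {"dx": -0.1, "dy": 0.8, "dz": 0, "roll": 0, "fingers": 1},
    {"dx": -0.1, "dy": 0.9, "dz": 0, "roll": 0, "fingers": 1},
    {"dx": -0.1, "dy": 0.9, "dz": 0, "roll": 0, "fingers": 1},
    {"dx": -0.05, "dy": 0.8, "dz": 0, "roll": 0, "fingers": 1},
    {"dx": 0, "dy": 0.5, "dz": 0, "roll": 0, "fingers": 1},
    {"dx": 0, "dy": 0, "dz": 0, "roll": 0, "fingers": 1},
    {"dx": 0, "dy": 0, "dz": 0, "roll": 0, "fingers": 1},
    {"dx": 0, "dy": 0, "dz": 0, "roll": 0, "fingers": 1}
  ]
}}

```text
time: 32.53
tool_pos: [0.6165, -0.0935, 0.122]
tcp_rot: [-2.208, -2.228, 0.005]
wrist_force: [-0.9, 0.3, -1.4]
width: 0.116
```

```bash
python3 plan.py .62 -.093 .01 0.5; python3 - <<'E'
from h import *
from workcell import vision
for n in("scene","top"):
    c=vision.read_camera(n);P=cloud(c)
    m=(P[...,2]>.112)&(P[...,2]<.145)&(P[...,0]>.57)&(P[...,0]<.68)&(abs(P[...,1]+.093)<.08)&(c["pixels"].min(-1)>90)
    Q=P[m];print(n,len(Q),Q.min(0).round(3) if len(Q) else 0,Q.max(0).round(3) if len(Q) else 0)
    if len(Q)>5:
        r=cv2.minAreaRect(Q[:,:2].astype(np.float32));print(r)
        for a,b in((-.16,-.11),(-.11,-.08),(-.08,-.02)):
            s=Q[(Q[:,1]>a)&(Q[:,1]<b)];print(a,len(s),np.percentile(s[:,2],[5,50,95]).round(4) if len(s) else "")
E
```

```text
t 32.53 pos [ 0.6165 -0.0935  0.122 ] closing yaw 0.5 w 0.116 q1,q6 [-10.9 -11.4] F [-0.9  0.3 -1.4]
world turn -0.0 alt 180.0 roll units 0.01 base turn 2.4
units after roll [0.009 0.104 2.798]
units now [0.009 0.104 2.798]
scene 257 [ 0.601 -0.147  0.123] [ 0.646 -0.042  0.145]
((0.6184888482093811, -0.09737735986709595), (0.03527068719267845, 0.10607240349054337), 12.21036148071289)
-0.16 178 [0.126  0.1329 0.1347]
-0.11 59 [0.1277 0.134  0.1431]
-0.08 20 [0.1294 0.1332 0.1345]
top 34 [ 0.614 -0.147  0.125] [ 0.643 -0.126  0.141]
((0.6267475485801697, -0.14209817349910736), (0.017401376739144325, 0.030556458979845047), 54.2702751159668)
-0.16 34 [0.1274 0.1331 0.1386]
-0.11 0 
-0.08 0
```

```bash
python3 - <<'E'
from h import *
from workcell import vision
c=vision.read_camera("scene");P=cloud(c)
m=(P[...,2]>.122)&(P[...,2]<.145)&(P[...,0]>.57)&(P[...,0]<.68)&(abs(P[...,1]+.093)<.08)&(c["pixels"].min(-1)>90)
Q=P[m]
for y in np.arange(-.15,-.04,.01):
    s=Q[(Q[:,1]>y)&(Q[:,1]<y+.01)]
    if len(s): print(y.round(2),len(s),s[:,0].min().round(4),s[:,0].max().round(4),np.median(s[:,2]).round(4))
E
```

```text
-0.15 77 0.613 0.6456 0.1342
-0.14 46 0.6136 0.6458 0.1347
-0.13 29 0.613 0.6242 0.1346
-0.12 26 0.6122 0.6242 0.1344
-0.11 46 0.6014 0.629 0.135
-0.1 10 0.6013 0.6347 0.1345
-0.06 11 0.6185 0.6257 0.1345
-0.05 9 0.6179 0.6266 0.1355
```

The bar is straight along the bin's y (x 0.613 to 0.625 for its whole length) and level, so I lower it.

Call:
{"op": "play_rows", "data": {
  "rows": [
    {"dx": 0, "dy": 0.05, "dz": 0.4, "roll": 0, "fingers": 1},
    {"dx": 0, "dy": 0, "dz": 0.8, "roll": 0, "fingers": 1},
    {"dx": 0, "dy": 0, "dz": 0.7, "roll": 0, "fingers": 1},
    {"dx": 0, "dy": 0, "dz": 0.5, "roll": 0, "fingers": 1},
    {"dx": 0, "dy": 0, "dz": 0.25, "roll": 0, "fingers": 1},
    {"dx": 0, "dy": 0, "dz": 0.1, "roll": 0, "fingers": 1},
    {"dx": 0, "dy": 0, "dz": 0, "roll": 0, "fingers": 1},
    {"dx": 0, "dy": 0, "dz": 0, "roll": 0, "fingers": 1},
    {"dx": 0, "dy": 0, "dz": 0, "roll": 0, "fingers": 1}
  ]
}}

```text
time: 33.43
tool_pos: [0.6224, -0.0942, 0.0169]
tcp_rot: [2.209, 2.229, 0.003]
wrist_force: [0.8, 0.2, -1.5]
width: 0.119
```

Call:
{"op": "play_rows", "data": {
  "rows": [
    {"dx": 0, "dy": 0, "dz": 0.08, "roll": 0, "fingers": 1},
    {"dx": 0, "dy": 0, "dz": 0.08, "roll": 0, "fingers": 1},
    {"dx": 0, "dy": 0, "dz": 0.05, "roll": 0, "fingers": 1},
    {"dx": 0, "dy": 0, "dz": 0.02, "roll": 0, "fingers": 1},
    {"dx": 0, "dy": 0, "dz": 0, "roll": 0, "fingers": 1},
    {"dx": 0, "dy": 0, "dz": 0, "roll": 0, "fingers": 1}
  ]
}}

```text
time: 33.93
tool_pos: [0.621, -0.0939, 0.0063]
tcp_rot: [2.211, 2.231, 0.0]
wrist_force: [-1.6, 0.8, 4.6]
width: 0.124
```

Call:
{"op": "play_rows", "data": {
  "rows": [
    {"dx": 0, "dy": 0, "dz": 0, "roll": 0, "fingers": 0.65},
    {"dx": 0, "dy": 0, "dz": 0, "roll": 0, "fingers": 0.65},
    {"dx": 0, "dy": 0, "dz": 0, "roll": 0, "fingers": 0.65},
    {"dx": 0, "dy": 0, "dz": 0, "roll": 0, "fingers": 0.65},
    {"dx": 0, "dy": 0, "dz": 0, "roll": 0, "fingers": 0.65},
    {"dx": 0, "dy": 0, "dz": -0.3, "roll": 0, "fingers": 0.65},
    {"dx": 0, "dy": 0, "dz": -0.7, "roll": 0, "fingers": 0.65},
    {"dx": 0, "dy": 0, "dz": -0.9, "roll": 0, "fingers": 0.65},
    {"dx": 0, "dy": 0, "dz": -0.9, "roll": 0, "fingers": 0.65},
    {"dx": 0, "dy": -0.8, "dz": -0.9, "roll": 0, "fingers": 0.65},
    {"dx": 0, "dy": -0.9, "dz": -0.9, "roll": 0, "fingers": 0.65},
    {"dx": 0, "dy": -0.9, "dz": -0.5, "roll": 0, "fingers": 0.65},
    {"dx": 0, "dy": -0.9, "dz": 0, "roll": 0, "fingers": 0.65},
    {"dx": 0, "dy": 0, "dz": 0, "roll": 0, "fingers": 0.65},
    {"dx": 0, "dy": 0, "dz": 0, "roll": 0, "fingers": 0.65}
  ]
}}

```text
time: 35.18
tool_pos: [0.4902, -0.095, 0.1994]
tcp_rot: [2.211, 2.23, 0.001]
wrist_force: [0.4, -0.2, 0.2]
width: 0.351
```

```bash
python3 - <<'E'
from h import *
from workcell import vision,bot
c=vision.read_camera("scene");P=cloud(c)
cv2.imwrite("pics/s13.png",cv2.resize(c["pixels"][100:384,80:420,::-1],None,fx=2.1,fy=2.1,interpolation=cv2.INTER_CUBIC))
for n,(x0,x1,y0,y1) in dict(pull=(.59,.67,-.155,-.035),hinge=(.6,.68,.21,.31),knob=(.575,.63,.05,.105),castor=(.58,.67,-.29,-.21)).items():
    m=(P[...,0]>x0)&(P[...,0]<x1)&(P[...,1]>y0)&(P[...,1]<y1)&(P[...,2]>.0095); Q=P[m]
    print(n,len(Q),Q.mean(0).round(3),Q.min(0).round(3),"top z",np.percentile(Q[:,2],[50,97]).round(4))
m=(P[...,0]>.3)&(P[...,0]<.6)&(P[...,1]<-.4)&(P[...,2]>.01)&(P[...,2]<.05)
print("screwdriver",P[m].mean(0).round(3)); c0=dict(np.load("scene0.npz"));P0=cloud(c0);m=(P0[...,0]>.3)&(P0[...,0]<.6)&(P0[...,1]<-.4)&(P0[...,2]>.01)&(P0[...,2]<.05);print(P0[m].mean(0).round(3))
for p in(P0,P):
    m=(p[...,0]>.3)&(p[...,0]<.55)&(p[...,1]>.4)&(p[...,1]<.58)&(p[...,2]>.01)&(p[...,2]<.06);print("plane",p[m].mean(0).round(3))
s=bot.read_state();print(s["time"],s["tool_pos"])
E
```

```text
pull 312 [ 0.627 -0.09   0.017] [ 0.594 -0.144  0.01 ] top z [0.0177 0.0203]
hinge 227 [0.641 0.267 0.015] [0.603 0.232 0.01 ] top z [0.0157 0.0181]
knob 132 [0.601 0.076 0.03 ] [0.583 0.054 0.01 ] top z [0.032  0.0364]
castor 527 [ 0.628 -0.25   0.032] [ 0.598 -0.289  0.01 ] top z [0.0227 0.062 ]
screwdriver [ 0.444 -0.45   0.023]
[ 0.444 -0.45   0.023]
plane [0.44  0.482 0.03 ]
plane [0.44  0.483 0.03 ]
35.2333 [ 0.4916337  -0.09512285  0.19929376]
```

View pics/s13.png

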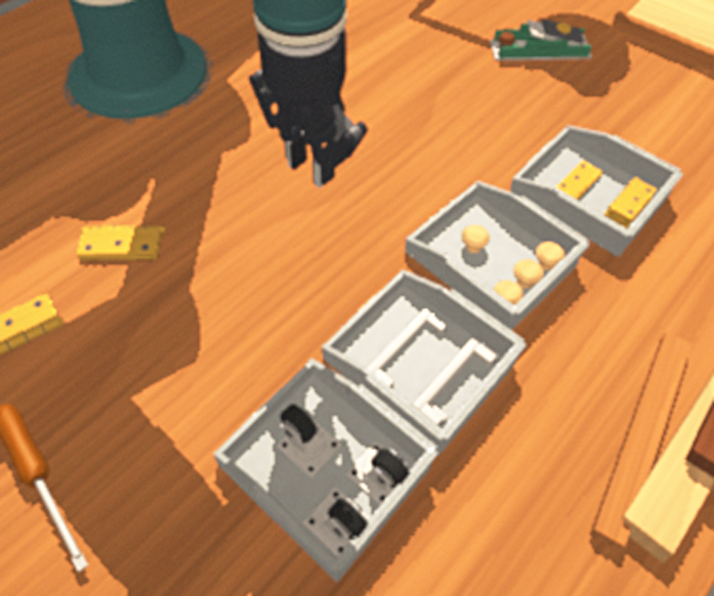

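All four fittings are in their own bins, at heights that fit the floor: pull (405,350), knob (475,240), hinge (580,180), castor (303,440). I'm handing in.

```bash
python3 -c "
from workcell import bot
print(bot.finish_job())"
```

```text
the job is handed in; nothing more can be done
None
```

I sorted the castor, hinge, knob and pull into the bins of their kind. Each was lowered until a light contact force showed (about 5–11 N), then released, and I handed the job in at about 35 s of the 109 s allowed.

- **Last check of the fittings:** all four lie inside the right bin, in front of the stock and upright. Their tops were at about 18 mm (pull), 16 mm (hinge), 34–36 mm (knob) and 62 mm (castor), which fits each one resting on the 5 mm floor. The hinge read about 1.5 mm high, within the measuring error.
- **Other checks:** the screwdriver and block plane stayed within 1 mm of their starting places, and the gripper was clear of everything.
- **What went wrong:** the first hinge grasp failed. The part-open fingertips stood too high, slid onto the top of the hinge, pressed with about 22 N and shifted it by about 8 mm. I measured it again and took it with the fingers set narrower and lower. One move call was also refused for missing values, without any motion.
- **Measuring limits:** the gripper's opening read 1–4 mm less than the true widths. I viewed 16 pictures, two over the budget of 14.

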